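# Charge the mill jar with grinding pieces

### The job

First lower the funnel into the jar: press the red button on the stand, slide the lock head down to its next hole and let the button spring out so that it locks there. Then pour the white grinding pieces out of every scoop that holds any through the funnel into the clear jar (a piece that goes astray must go in as well), and stand the scoops upright back on the green mat. Last, raise the funnel clear of the jar and lock it in the upper hole again; leave the two cups undisturbed.

Things in the scene. Friction and masses are not known exactly. Their poses are not given: they have to be found in the camera images.
- sleeve (a joint): travel of the black lock head and its funnel down the fixed steel column, m: 0 = up against its top stop, locked in the upper hole (as found); 0.040 = next hole down; 0.062 = bottom stop. It stays where it is left (6 N friction; weighs 0.4 kg). Locked, it has up to 1.5 mm of play.
- release (a joint): travel of the red sprung button on the side of the lock head, m: 0 = out (lock tooth in a hole), 0.006 = fully in. 2.5 N starts it, 8 N holds it in. Beyond 0.0045 the tooth is clear and the head can slide. Let go between holes, it stays 4 to 5 mm in, rides along and springs out by itself at the next hole, locking there.
- sleeve_head (a point): centre of the black lock head at button height on the column's axis, moving with it: 250 mm above the table when up, 210 mm in the next hole. z up, +x out through the button, +y to the funnel. Head: 36 (x) by 32 (y) by 44 mm tall, flat top 25 mm above this point. Pinch it from above across x, one finger on the button, one on the opposite face (46 mm across with the button out, 40 in).
- button_face (a point): centre of the outer face of the red round button, 18 mm diameter, 28 mm from the column's axis when out (10 mm proud of the head); it is pressed toward the column (along -x of sleeve_head).
- funnel_rim (a point): centre of the funnel's mouth at rim level; moves with the head. Blue funnel, mouth 140 mm outside, wall 3 mm, cone 62 mm deep, then a spout 40 mm long, 44 mm clear; axis 125 mm from the column's. Rim 235 mm above the table when up, 195 mm in the next hole; there the spout reaches 15 mm into the jar (when up it ends 25 mm above it).
- jar_bottom (a point): centre of the inside floor of the clear jar, 13 mm above the table, straight below the funnel. The jar is clamped on the stand's grey foot (130 by 220 by 8 mm), which stands fixed on the table: 64 mm outside, 56 mm clear inside, mouth 108 mm above the table.
- mat: thin green mat, 220 mm (x) by 400 mm (y) by 3 mm, fixed on the table; origin at the centre of its underside.
- cup_cream: bystander: cream cup, 68 mm wide at the rim, 75 mm tall; origin under its centre.
- cup_pink: bystander: pink cup, 68 mm wide at the rim, 75 mm tall; origin under its centre.
- scoop0: yellow plastic scoop, 90 g: trough 52 mm wide (y), 32 high, 4 mm thick, from the back wall at x = +35 mm to the open front at x = -46 mm, where the floor ramps up to a lip 9 mm high. Tipped front down, pieces slide out from 35 degrees (50 empties it). Grip: upright block, 24 mm (x) by 14 (y), middle at x = +50 mm, 24 to 80 mm above the underside. Origin under the trough, z up.
- scoop0_grip (a point): point in the grip block of the yellow scoop: 50 mm behind the origin (+x) and 60 mm above the underside, 20 mm below the block's top; axes as the scoop.
- scoop1: red plastic scoop, 90 g: trough 52 mm wide (y), 32 high, 4 mm thick, from the back wall at x = +35 mm to the open front at x = -46 mm, where the floor ramps up to a lip 9 mm high. Tipped front down, pieces slide out from 35 degrees (50 empties it). Grip: upright block, 24 mm (x) by 14 (y), middle at x = +50 mm, 24 to 80 mm above the underside. Origin under the trough, z up.
- scoop1_grip (a point): point in the grip block of the red scoop: 50 mm behind the origin (+x) and 60 mm above the underside, 20 mm below the block's top; axes as the scoop.
- scoop2: blue plastic scoop, 90 g: trough 52 mm wide (y), 32 high, 4 mm thick, from the back wall at x = +35 mm to the open front at x = -46 mm, where the floor ramps up to a lip 9 mm high. Tipped front down, pieces slide out from 35 degrees (50 empties it). Grip: upright block, 24 mm (x) by 14 (y), middle at x = +50 mm, 24 to 80 mm above the underside. Origin under the trough, z up.
- scoop2_grip (a point): point in the grip block of the blue scoop: 50 mm behind the origin (+x) and 60 mm above the underside, 20 mm below the block's top; axes as the scoop.
- piece0: white glazed ceramic grinding piece, a slick hexagonal prism 18 mm across corners (16 mm across flats), 16 mm tall, 14 g; origin at the centre of one end face. It starts in one of the scoops; it may be absent.
- piece1: white glazed ceramic grinding piece, a slick hexagonal prism 18 mm across corners (16 mm across flats), 16 mm tall, 14 g; origin at the centre of one end face. It starts in one of the scoops; it may be absent.
- piece2: white glazed ceramic grinding piece, a slick hexagonal prism 18 mm across corners (16 mm across flats), 16 mm tall, 14 g; origin at the centre of one end face. It starts in one of the scoops; it may be absent.
- piece3: white glazed ceramic grinding piece, a slick hexagonal prism 18 mm across corners (16 mm across flats), 16 mm tall, 14 g; origin at the centre of one end face. It starts in one of the scoops; it may be absent.
- piece4: white glazed ceramic grinding piece, a slick hexagonal prism 18 mm across corners (16 mm across flats), 16 mm tall, 14 g; origin at the centre of one end face. It starts in one of the scoops; it may be absent.
- piece5: white glazed ceramic grinding piece, a slick hexagonal prism 18 mm across corners (16 mm across flats), 16 mm tall, 14 g; origin at the centre of one end face. It starts in one of the scoops; it may be absent.

How it is judged (in metres and radians):
On the way, in this order (a step that is already met when the one before it is completed fails the run):
1. the funnel is down and locked in the next hole (value of joint sleeve between 0.036 and 0.044 m and value of joint release below 0.002 m), for 0.3 s.
2. all the pieces present are in the jar (horizontal distance between each of piece0, piece1, piece2, piece3, piece4, piece5 and jar_bottom below 0.032 m and height (world z) of each of piece0, piece1, piece2, piece3, piece4, piece5 below 0.1 m), for 0.3 s.
At the end, for the whole second after the job is handed in: The head is back up in its upper hole (sleeve under 4 mm) with the button out (under 2 mm in); every piece present is in the jar (within 32 mm of its axis, below 100 mm height); the three scoops stand on the mat (origin over the mat, upright within 0.15 rad) at rest (all of step 2 and value of joint sleeve below 0.004 m and value of joint release below 0.002 m and x of scoop0 in the frame of mat between -0.11 and 0.11 m and y of scoop0 in the frame of mat between -0.2 and 0.2 m and height (world z) of each of scoop0, scoop1, scoop2 below 0.012 m and angle between each of scoop0, scoop1, scoop2's own z axis and vertical below 0.15 rad and linear speed of each of scoop0, scoop1, scoop2 below 0.03 m/s and x of scoop1 in the frame of mat between -0.11 and 0.11 m and y of scoop1 in the frame of mat between -0.2 and 0.2 m and x of scoop2 in the frame of mat between -0.11 and 0.11 m and y of scoop2 in the frame of mat between -0.2 and 0.2 m); the robot touches nothing.
It fails at once if a cup is moved more than 25 mm or tipped (distance of any of cup_cream, cup_pink from where it was at the start of the episode above 0.025 m or angle between any of cup_cream, cup_pink's own z axis and vertical above 0.3 rad).
Of piece0, piece1, piece2, piece3, piece4, piece5 only 3 to 6 are there at a start; the rules pass over those that are not, and their reading is None.
At some moment in a run one of scoop0, scoop1, scoop2 may be knocked a few centimetres aside while the robot is not near it.
It also fails if it takes over 210 s, if anything falls off the work surface, if the arm or the gripper's body presses on something with over 40 N, if the wrist force passes 120 N, or if a joint passes its speed limit or range.

### The arm

A 6-joint arm with a two-finger parallel gripper is mounted at the origin on the work surface. World frame = base frame: x ahead of the robot, y to its left, z up, the work surface at z = 0. Lengths are in mm, angles in degrees, forces in N, time in s.
With the tool pointing down it reaches from about 300 to 850 mm from the base axis. Payload 4.2 kg.
Tool frame: the origin (TCP) lies at the centre of the arm's flange, where the gripper is bolted on; the fingertips stand 191 mm ahead of it and the grasp point (between the pads) lies 172 mm ahead of it; y points along the fingers, x is the direction in which the jaws open and shut, and the axes are right-handed (so a half turn about y gives the same grasp; the last joint's range is limited). The gripper opens to 91 mm and grips with 3 to 60 N. Pads are 32 mm wide; open, the fingers measure 118 mm over their backs; the gripper's body (76 mm by 178 mm) begins 60 mm behind the grasp point.
Start: joints at [67.323, 18.312, 89.639, -0, 72.044, -1.146], TCP at [211.031, 534.873, 404.776] pointing down, gripper open.
Joint ranges: [-177.97, 177.97], [-48.28, 115.42], [12.27, 149.76], [-77.06, 257.06], [2.81, 150.46], [-146.56, 146.56]. Speed limits (degrees/s): [147.25, 147.25, 180, 180, 180, 180].

### API

Orientations are given as [roll, pitch, yaw] about the fixed x, y, z axes, in that order (R = Rz(yaw) Ry(pitch) Rx(roll)).
In Python, from workcell import env gives the robot as it stands.
- The arm moves only by the tool carry_out, never from a script. Its argument "increments" is a list of rows, each a list of 3 entries, a list of its own where there are three numbers: the turn, a rotation vector about the tool's x, y, z in rad, then the shift along the tool's x, y, z in mm, then the closure, from 0 (fully open) to 1 (shut). In form: [[[wx, wy, wz], [dx, dy, dz], claw], ...]. A call has 1 to 10 rows; each row is the pose to reach, as a shift and turn from the pose commanded when the call began, along the tool's axes at that moment; what a row does not reach only later rows make up. A row lasts 1/12 s, in which the tool goes at most 41.7 mm and 7.16 degrees, less where a joint would pass 70% of its speed; a pose out of reach is approached as far as the arm can. A call with a gripper value outside its range is refused whole. The fingers move at their own pace and stop on an object; "force" is the grip in N (left out, the last holds). Time passes only in rows, so rows that repeat a pose let the fingers close. It gives the time, the measured TCP pose, the force and the opening at its end, in the units of the state.
- env.state(): the state, without advancing time (a new reading comes with each control period).
- env.grab_frame(name): name is "scene" or "top" or "wrist"; returns a dict with "frame" (384x512x3 uint8, blue, green, red), "z_map" (384x512 float32, mm along the optical axis (not along the pixel's ray), 0 where there is no reading), "camera_matrix" (3x3 intrinsics, pixels), "rvec" (rotation vector, rad) and "tvec" (3), from world to camera coordinates, as OpenCV has them; the wrist camera has in their place "hand_eye" (4x4, takes a point from camera to tool coordinates, whose origin is the TCP and whose axes are the tool frame's). Camera axes: x right, y down, z forward; pixel columns grow to the right and rows downward; lengths in mm; the calibration is good to about 2 mm. A picture is of the moment at which its call begins: read the wrist's pose just before it.
- env.job_done(): hands the job in, once; it reports no verdict.
The state is a dict: "time_s": time; "qpos": joint angles; "qvel": joint speeds; "effort": joint torques, N m; "ee_pos": TCP position; "ee_rot": TCP orientation; "force": force on the tool from outside, world axes, zero at the start; "torque": the same for the moment, N m; "gripper_width": finger opening in mm.
Only numpy, scipy, OpenCV 4.12 (cv2) and the standard library are available. Lean on these libraries where they do the work, as an engineer would, in place of code of your own. Each camera call takes 0.05 s, during which the arm holds its last target. There are 200 camera calls.

## Working session

There is one attempt and no reset: what is moved stays moved. The work goes in short steps, Python scripts to look and compute and a tool call to move; the robot and the scene stay as the last step left them, time stands still between calls to the robot, and variables do not carry over. Pictures are saved under pics/ and viewed, about 12 in all and at most 16, crops included, and the job is handed in when it is done.

Besides the shell and the picture viewer there is one more tool, called in YAML: its name, and indented under it one key for each argument. carry_out: Moves the arm, as the interface text tells. Its arguments: {"type":"object","properties":{"increments":{"type":"array","items":{"type":"array"}},"force":{"type":"number"}},"required":["increments"]}

```bash
ls; mkdir -p pics
cat > h.py <<'E'
import numpy as np, cv2
from workcell import env
from scipy.spatial.transform import Rotation as R
def grab(n):
    s=env.state(); f=env.grab_frame(n)
    K=np.array(f["camera_matrix"],float); 
    if n=="wrist":
        T=np.eye(4); T[:3,:3]=R.from_euler('xyz',s["ee_rot"],degrees=True).as_matrix(); T[:3,3]=s["ee_pos"]
        M=T@np.array(f["hand_eye"],float)
    else:
        C=np.eye(4); C[:3,:3]=cv2.Rodrigues(np.array(f["rvec"],float))[0]; C[:3,3]=np.ravel(f["tvec"]); M=np.linalg.inv(C)
    z=f["z_map"]; v,u=np.mgrid[:z.shape[0],:z.shape[1]]
    P=np.stack([(u-K[0,2])/K[0,0]*z,(v-K[1,2])/K[1,1]*z,z],-1)@M[:3,:3].T+M[:3,3]
    P[z==0]=np.nan
    return f["frame"],P,K,M
def ray(K,M,uv,h):
    d=M[:3,:3]@np.array([(uv[0]-K[0,2])/K[0,0],(uv[1]-K[1,2])/K[1,1],1]); o=M[:3,3]
    return o+d*(h-o[2])/d[2]
E
python3 - <<'E'
from h import *
print(env.state())
for n in("scene","top"):
    im,P,K,M=grab(n); cv2.imwrite(f"pics/{n}0.png",im); np.savez(f"{n}0.npz",im=im,P=P,K=K,M=M); print(n,M[:3,3],M[:3,2])
E
```

```text
pics
{'time_s': 0.0, 'qpos': array([ 6.73212854e+01,  1.83509827e+01,  8.97064532e+01, -4.64350814e-04,
        7.20422037e+01, -1.14667250e+00]), 'qvel': array([ 0.0230134 , -0.01614482,  0.00342312,  0.02544447,  0.04491929,
        0.00470399]), 'effort': array([ 1.51778695e-03, -4.12457478e+01, -2.31972635e+01,  7.28550064e-02,
        4.57952265e-02, -1.49712946e-04]), 'ee_pos': array([210.9806073 , 534.71574602, 403.92626031]), 'ee_rot': array([-89.99844742,   0.09962841,  68.46810284]), 'force': array([ 0.60489422, -0.26973483, -0.27194601]), 'torque': array([-0.01320459,  0.03659674, -0.02605332]), 'gripper_width': 91.12283853566369}
scene [950.08760268 569.3581868  776.01801962] [-0.45164863 -0.59041345 -0.6688987 ]
top [ 438.57477967   51.37742415 1039.26452213] [ 0.13401383 -0.02542033 -0.99065337]
```

View pics/scene0.png

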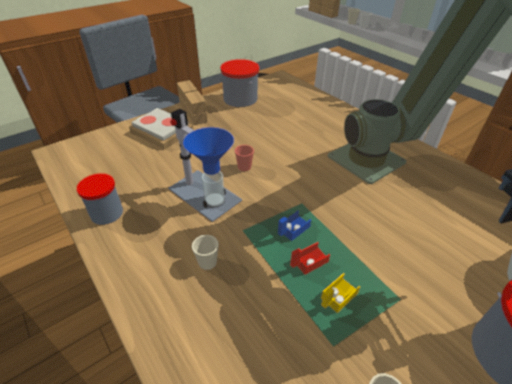

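View pics/top0.png

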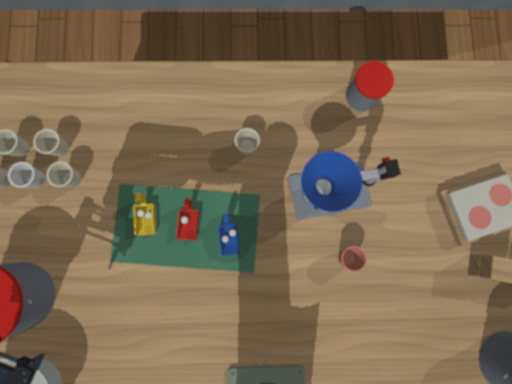

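Scene: funnel/stand on the robot's right (top px (332,182), head (388,168), red button beside it), mat with yellow (144,218, two pieces), red (188,222, one), blue (229,238, two); cups at (247,140) and (352,259). Measure all of it.

```bash
cat > seg.py <<'E'
from h import *
def masks(im):
    hsv=cv2.cvtColor(im,cv2.COLOR_BGR2HSV).astype(int); H,S,V=hsv[...,0],hsv[...,1],hsv[...,2]
    return dict(yellow=(abs(H-27)<5)&(S>190)&(V>120),red=((H<5)|(H>174))&(S>180)&(V>90),blue=(abs(H-115)<12)&(S>150)&(V>80),
      green=(abs(H-75)<15)&(S>80)&(V<140),black=(V<45),white=(S<60)&(V>170))
def blob(m,lo=20):
    n,l,st,c=cv2.connectedComponentsWithStats(m.astype(np.uint8))
    return [(l==i,st[i,4],c[i]) for i in range(1,n) if st[i,4]>=lo]
E
python3 - <<'E'
from seg import *
for n in("top","scene"):
    d=np.load(n+"0.npz"); im,P,K,M=[d[k] for k in("im","P","K","M")]
    for k,m in masks(im).items():
        m=m&(P[...,2]>-15)&(P[...,2]<400)&(P[...,0]<900)&(P[...,0]>200)&(abs(P[...,1])<480)
        for b,a,c in blob(m,8 if k=="white" else 15):
            q=P[b]; print(n,k,a,c.round(0),"med",np.nanmedian(q,0).round(0),"lo",np.nanpercentile(q,3,0).round(0),"hi",np.nanpercentile(q,97,0).round(0))
E
```

```text
top red 1024 [374.  80.] med [ 855. -296.  120.] lo [ 813. -340.  117.] hi [ 896. -253.  123.]
top red 504 [188. 223.] med [483. 207.   9.] lo [449. 184.   3.] hi [537. 235.  82.]
top blue 2445 [332. 180.] med [ 576. -156.  211.] lo [ 509. -202.  174.] hi [626. -85. 233.]
top blue 477 [228. 237.] med [439. 100.   9.] lo [403.  75.   2.] hi [501. 121.  83.]
top green 7796 [187. 229.] med [464. 210.   2.] lo [371.  33.  -1.] hi [582. 404.   6.]
top black 21 [384. 164.] med [ 597. -249.  272.] lo [ 594. -259.  244.] hi [ 600. -248.  274.]
top black 32 [385. 173.] med [ 574. -253.  269.] lo [ 569. -259.  244.] hi [ 591. -251.  275.]
top black 228 [ 24. 366.] med [218. 462. 325.] lo [204. 441. 301.] hi [226. 478. 335.]
top white 21 [251. 131.] med [735.  33.  74.] lo [722.  18.  69.] hi [737.  50.  77.]
top white 23 [140. 213.] med [517. 342.  21.] lo [511. 336.  19.] hi [523. 347.  23.]
top white 28 [148. 215.] med [511. 320.  21.] lo [505. 311.  16.] hi [517. 326.  25.]
top white 24 [184. 220.] med [496. 220.  22.] lo [490. 215.  20.] hi [502. 227.  26.]
top white 15 [232. 233.] med [45
[... 1533 characters left out ...]
17 [220. 198.] med [ 563. -115.   35.] lo [ 558. -117.   24.] hi [ 570. -113.   52.]
scene white 11 [289. 225.] med [458.  89.  23.] lo [454.  83.  21.] hi [462.  92.  25.]
scene white 13 [297. 226.] med [444. 106.  24.] lo [438. 100.  23.] hi [449. 117.  35.]
scene white 80 [195. 245.] med [725.  19.  72.] lo [703.  11.  45.] hi [740.  58.  78.]
scene white 22 [209. 253.] med [714.  72.  75.] lo [695.  66.  73.] hi [729.  75.  78.]
scene white 20 [310. 261.] med [499. 218.  25.] lo [492. 213.  20.] hi [506. 228.  35.]
scene white 16 [335. 291.] med [510. 320.  24.] lo [506. 314.  19.] hi [516. 323.  25.]
scene white 32 [339. 299.] med [520. 340.  24.] lo [512. 334.  21.] hi [525. 350.  34.]
```

Run:
```python
from seg import *
from scipy.optimize import least_squares
D={n:np.load(n+"0.npz") for n in("top","scene")}
ring=[];black=[];red=[];gp=[]
for n,d in D.items():
    im,P=d["im"],d["P"]; mk=masks(im)
    r=P[(mk["blue"])&(P[...,2]>227)&(P[...,2]<242)&(P[...,0]>480)]; ring.append(r)
    f=lambda p:np.hypot(r[:,0]-p[0],r[:,1]-p[1])-p[2]
    s=least_squares(f,[570,-140,68],loss="soft_l1",f_scale=2); print(n,"rim",s.x.round(1),len(r),np.median(r[:,2]))
    for nm,m in (("black",(cv2.cvtColor(im,cv2.COLOR_BGR2HSV)[...,2]<70)),("red",mk["red"])):
        q=P[m&(np.hypot(P[...,0]-590,P[...,1]+255)<60)&(P[...,2]>(262 if nm=="black" else 225))&(P[...,2]<(282))]
        print(n,nm,len(q),np.median(q,0).round(1),np.percentile(q,4,0).round(0),np.percentile(q,96,0).round(0), cv2.minAreaRect(q[:,:2].astype(np.float32)) if len(q)>3 else "")
    g=P[mk["green"]&(abs(P[...,2])<10)&(P[...,0]>330)&(P[...,0]<620)&(P[...,1]>0)]; print(n,"mat",cv2.minAreaRect(g[:,:2].astype(np.float32)))
    for nm,(x,y) in dict(yellow=(500,330),red=(490,207),blue=(445,100)).items():
        H=cv2.cvtColor(im,cv2.COLOR_BGR2HSV).astype(int)
        m=mk[nm] if nm!="yellow" else (abs(H[...,0]-26)<7)&(H[...,1]>150)&(H[...,2]>60)
        m=m&(np.hypot(P[...,0]-x,P[...,1]-y)<110)&(abs(P[...,1]-y)<50)
        t=P[m&(P[...,2]>74)&(P[...,2]<95)]; w=P[m&(P[...,2]>27)&(P[...,2]<45)]; a=P[m&(P[...,2]>3)&(P[...,2]<45)]
        print(n,nm,"blocktop",len(t),np.median(t,0).round(1) if len(t) else "","walls",len(w),cv2.minAreaRect(w[:,:2].astype(np.float32)) if len(w)>3 else "","tr",cv2.minAreaRect(a[:,:2].astype(np.float32)))
    for nm,(x,y) in dict(cream=(720,45),pink=(445,-170)).items():
        q=P[(np.hypot(P[...,0]-x,P[...,1]-y)<70)&(P[...,2]>66)&(P[...,2]<82)]; 
        if len(q)>5: print(n,nm,len(q),cv2.minEnclosingCircle(q[:,:2].astype(np.float32)))
```

```text
top rim [ 566.  -142.3   64.4] 388 229.96521521887013
top black 213 [ 585.9 -261.8  273.5] [ 569. -276.  269.] [ 601. -249.  276.] ((586.1701049804688, -263.5116271972656), (35.36058044433594, 28.724319458007812), 9.935929298400879)
top red 6 [ 609.7 -260.4  257.4] [ 609. -264.  254.] [ 611. -257.  259.] ((610.3565673828125, -260.1952209472656), (2.139880657196045, 7.428318977355957), 0.975261390209198)
top mat ((476.69427490234375, 218.4378662109375), (392.43048095703125, 212.97454833984375), 84.5509262084961)
top yellow blocktop 45 [554.2 330.3  81.5] walls 169 ((509.2959899902344, 328.8217468261719), (98.23466491699219, 53.12455368041992), 2.315608024597168) tr ((508.83624267578125, 332.5785217285156), (99.11201477050781, 61.92747497558594), 1.432770013809204)
top red blocktop 34 [534.2 203.5  81.8] walls 103 ((487.6322021484375, 209.33506774902344), (50.624393463134766, 77.91199493408203), 82.35863494873047) tr ((485.62371826171875, 209.66708374023438), (50.612342834472656, 82.00541687011719), 82.49473571777344)
top blue blocktop 48 [495.9 101.7  81.9] walls 96 ((451.961669921875
[... 1095 characters left out ...]
0742), 3.2573418617248535)
scene red blocktop 39 [541.5 206.   82.8] walls 133 ((500.64862060546875, 208.07345581054688), (51.161407470703125, 104.18833923339844), 82.90406036376953) tr ((498.94952392578125, 208.27383422851562), (51.241905212402344, 107.63866424560547), 84.17265319824219)
scene blue blocktop 37 [497.9 103.5  82.6] walls 71 ((455.17901611328125, 97.87399291992188), (103.1204833984375, 50.23442077636719), 4.5435991287231445) tr ((454.3398742675781, 97.75080871582031), (104.81303405761719, 50.347068786621094), 4.5435991287231445)
scene cream 205 ((708.6007690429688, 41.18846893310547), 34.377437591552734)
scene pink 38 ((402.9580078125, -216.08413696289062), 22.403913497924805)
```

```bash
cat > rel.py <<'E'
from h import *
def tool(yaw,tilt=0,scoopyaw=None):
    # fingers down, jaw axis at yaw; tilt>0: fingers swing away (front of scoop down), about jaw axis
    return R.from_euler('xyz',[-90,0,yaw],degrees=True)*R.from_rotvec([np.radians(-tilt)*1.0,0,0])
def rel(grasp,yaw,tilt=0,frm=None):
    s=env.state(); R0=R.from_euler('xyz',s["ee_rot"],degrees=True); p0=s["ee_pos"]
    if frm: R0=tool(*frm[1:]); p0=np.array(frm[0],float)-172*R0.as_matrix()[:,1]
    Rt=tool(yaw,tilt); pt=np.array(grasp,float)-172*Rt.as_matrix()[:,1]
    print("turn",(R0.inv()*Rt).as_rotvec().round(3).tolist(),"shift",(R0.inv().apply(pt-p0)).round(1).tolist(),"t",round(s["time_s"],2),"w",round(s["gripper_width"],1),"F",s["force"].round(1))
E
python3 -c "
from rel import *
print(tool(90,50).as_matrix()[:,1])
rel([590,-264.7,335],9.8)
rel([590,-264.7,255],9.8)"
```

```text
[ 7.66044443e-01 -2.49800181e-16 -6.42787610e-01]
turn [0.001, 1.024, -0.001] shift [-604.7, -102.0, -646.0] t 0.1 w 91.1 F [ 0.5 -0.6  0.1]
turn [0.001, 1.024, -0.001] shift [-604.6, -22.0, -646.0] t 0.1 w 91.1 F [ 0.5 -0.6  0.1]
```

carry_out:
  increments:
    - [[0,0,0],[0,-100,0],0]
    - [[0,0,0],[0,-100,0],0]
    - [[0,0.3,0],[-150,-100,-160],0]
    - [[0,0.3,0],[-150,-100,-160],0]
    - [[0,0.3,0],[-150,-100,-160],0]
    - [[0,0.6,0],[-300,-100,-320],0]
    - [[0,0.6,0],[-300,-100,-320],0]
    - [[0,0.6,0],[-300,-100,-320],0]
    - [[0,0.6,0],[-300,-100,-320],0]
    - [[0,0.6,0],[-300,-100,-320],0]

```text
time_s: 0.93
ee_pos: [353.5, 232.0, 502.2]
ee_rot: [-90.0, 0.0, 34.1]
force: [2.3, 1.4, 1.2]
gripper_width: 91.2
```

```bash
python3 -c "
from rel import *
rel([590,-264.7,335],9.8)"
```

```text
turn [0.0, 0.424, -0.0] shift [-82.8, -4.8, -543.8] t 0.93 w 91.2 F [2.3 1.4 1.2]
```

carry_out:
  increments:
    - [[0,0.4,0],[-80,-5,-540],0]
    - [[0,0.4,0],[-80,-5,-540],0]
    - [[0,0.4,0],[-80,-5,-540],0]
    - [[0,0.4,0],[-80,-5,-540],0]
    - [[0,0.4,0],[-80,-5,-540],0]
    - [[0,0.4,0],[-80,-5,-540],0]
    - [[0,0.4,0],[-80,-5,-540],0]
    - [[0,0.4,0],[-80,-5,-540],0]
    - [[0,0.4,0],[-80,-5,-540],0]
    - [[0,0.4,0],[-80,-5,-540],0]

```text
time_s: 1.77
ee_pos: [534.2, -143.8, 505.7]
ee_rot: [-90.0, 0.0, 11.1]
force: [0.5, -0.0, 0.5]
gripper_width: 91.4
```

```bash
python3 -c "
from rel import *
rel([590,-264.7,335],9.8)"
```

```text
turn [-0.001, 0.023, -0.0] shift [31.4, -1.3, -129.4] t 1.77 w 91.4 F [ 0.5 -0.   0.5]
```

carry_out:
  increments:
    - [[0,0.022,0],[31,-1,-129],0]
    - [[0,0.022,0],[31,-1,-129],0]
    - [[0,0.022,0],[31,-1,-129],0]
    - [[0,0.022,0],[31,-1,-129],0]
    - [[0,0.022,0],[31,-1,-129],0]
    - [[0,0.022,0],[31,-1,-129],0]

```text
time_s: 2.27
ee_pos: [589.2, -262.1, 506.2]
ee_rot: [-89.9, 0.1, 9.9]
force: [-0.3, -0.1, 0.0]
gripper_width: 91.1
```

Run:
```python
from seg import *
from rel import rel
im,P,K,M=grab("wrist"); cv2.imwrite("pics/w1.png",im)
mk=masks(im); Hd=np.array([588,-265]); a=np.radians(9.8); ex=np.array([np.cos(a),np.sin(a)]);ey=np.array([-ex[1],ex[0]])
for nm,m,z0,z1 in (("blacktop",cv2.cvtColor(im,cv2.COLOR_BGR2HSV)[...,2]<70,268,285),("red",mk["red"],225,268),("rim",mk["blue"],228,240)):
    q=P[m&(P[...,2]>z0)&(P[...,2]<z1)&(np.hypot(P[...,0]-588,P[...,1]+265)<(60 if nm!="rim" else 300))]
    if len(q)>5:
        l=np.c_[(q[:,:2]-Hd)@ex,(q[:,:2]-Hd)@ey,q[:,2]]
        print(nm,len(q),np.median(l,0).round(1),np.percentile(l,2,0).round(1),np.percentile(l,98,0).round(1),cv2.minAreaRect(q[:,:2].astype(np.float32)))
print(M.round(2)); rel([590,-264.7,335],9.8)
```

```text
blacktop 385 [  6.8   9.9 274.9] [ -7.1  -1.8 269.9] [ 17.3  14.3 276.2] ((593.8333129882812, -257.8208923339844), (25.778928756713867, 28.86568832397461), 35.2165412902832)
red 128 [ 23.7  -1.1 258.1] [ 20.5  -8.3 254. ] [ 27.9   6.1 260.1] ((611.9583129882812, -261.9781494140625), (7.4248528480529785, 14.946245193481445), 12.759506225585938)
rim 3737 [ 11.3 103.5 232.4] [-66.1  56.7 228.2] [ 67.9 154.2 236.1] ((570.8493041992188, -160.85052490234375), (137.5278778076172, 101.52660369873047), 9.840415954589844)
[[ 9.9000e-01  1.6000e-01  5.0000e-02  5.7580e+02]
 [ 1.7000e-01 -9.4000e-01 -2.8000e-01 -1.8084e+02]
 [-0.0000e+00  2.9000e-01 -9.6000e-01  4.8658e+02]
 [ 0.0000e+00  0.0000e+00  0.0000e+00  1.0000e+00]]
turn [-0.002, 0.003, -0.001] shift [0.5, -0.1, -3.6] t 2.32 w 91.4 F [-0.   0.1 -0.6]
```

View pics/w1.png

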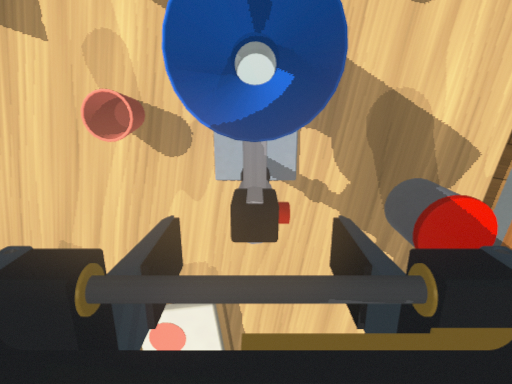

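Wrist view: head at px (255,214), red button at (284,212), fingers at both sides of it; the stand axes agree within ~1 mm. Descend and pinch.

carry_out:
  increments:
    - [[0,0.003,0],[0.5,20,-4],0]
    - [[0,0.003,0],[0.5,40,-4],0]
    - [[0,0.003,0],[0.5,60,-4],0]
    - [[0,0.003,0],[0.5,77,-4],0]
    - [[0,0.003,0],[0.5,77,-4],0]
    - [[0,0.003,0],[0.5,77,-4],0.7]
    - [[0,0.003,0],[0.5,77,-4],0.7]
    - [[0,0.003,0],[0.5,77,-4],0.7]
    - [[0,0.003,0],[0.5,77,-4],0.7]
    - [[0,0.003,0],[0.5,77,-4],0.7]
  force: 16

```text
time_s: 3.15
ee_pos: [590.4, -265.9, 431.3]
ee_rot: [-90.1, -0.1, 9.7]
force: [-0.1, 0.0, -0.5]
gripper_width: 60.6
```

carry_out:
  increments:
    - [[0,0,0],[0,0,0],0.7]
    - [[0,0,0],[0,0,0],0.7]
    - [[0,0,0],[0,0,0],0.7]
    - [[0,0,0],[0,0,0],0.7]

```text
time_s: 3.48
ee_pos: [590.3, -266.2, 430.3]
ee_rot: [-90.0, 0.0, 9.7]
force: [-0.6, 0.3, 0.6]
gripper_width: 39.8
```

carry_out:
  increments:
    - [[0,0,0],[0,4,0],0.7]
    - [[0,0,0],[0,8,0],0.7]
    - [[0,0,0],[0,13,0],0.7]
    - [[0,0,0],[0,18,0],0.7]
    - [[0,0,0],[0,23,0],0.7]
    - [[0,0,0],[0,28,0],0.7]
    - [[0,0,0],[0,32,0],0.7]
    - [[0,0,0],[0,36,0],0.7]
    - [[0,0,0],[0,39,0],0.7]
    - [[0,0,0],[0,39,0],0.7]

```text
time_s: 4.32
ee_pos: [590.4, -266.2, 389.9]
ee_rot: [-90.0, 0.1, 9.7]
force: [-0.3, -1.2, -3.2]
gripper_width: 39.6
```

```bash
python3 -c "
from rel import *
rel([590,-264.7,218],9.8); print(env.state()['ee_pos'])"
```

```text
turn [-0.0, -0.001, -0.001] shift [-0.2, -0.1, 1.5] t 4.32 w 39.6 F [-0.3 -1.2 -3.2]
[ 590.4227613  -266.18443266  389.94077927]
```

carry_out:
  increments:
    - [[0,0,0],[0,0,0],0.42]
    - [[0,0,0],[0,0,0],0.42]
    - [[0,0,0],[0,0,0],0.42]
    - [[0,0,0],[0,0,0],0.42]
    - [[0,0,0],[0,0,0],0.42]

```text
time_s: 4.73
ee_pos: [590.3, -265.9, 391.3]
ee_rot: [-90.0, 0.0, 9.7]
force: [0.8, -1.1, 0.0]
gripper_width: 52.9
```

Run:
```python
from seg import *
print(env.state()["gripper_width"])
im,P,K,M=grab("wrist"); mk=masks(im)
Hd=np.array([588,-265]); a=np.radians(9.8); ex=np.array([np.cos(a),np.sin(a)]);ey=np.array([-ex[1],ex[0]])
q=P[mk["red"]&(np.hypot(P[...,0]-612,P[...,1]+262)<35)&(P[...,2]>180)]; 
if len(q): print("red",len(q),((q[:,:2]-Hd)@ex).max(),np.median(q,0))
q=P[mk["blue"]&(P[...,2]>150)]; print("rim",np.nanpercentile(q[:,2],[50,90,97,99]))
cv2.imwrite("pics/w2.png",im[150:])
```

```text
52.8772697288539
red 437 29.283048459000565 [ 612.0467266  -259.15247469  217.00076622]
rim [178.64821108 193.27468463 194.73427646 195.29362563]
```

View pics/w2.png

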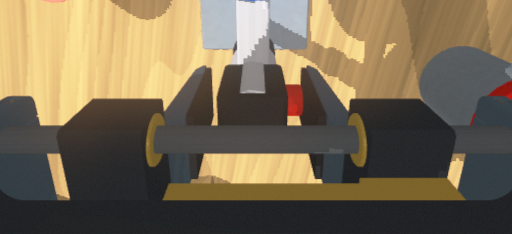

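The crop shows the red button proud (px 294,100) and the rim is at 195 mm: locked. Next: up, then toward the blue scoop.

carry_out:
  increments:
    - [[0,0,0],[0,0,0],0.2]
    - [[0,0,0],[0,0,0],0.2]
    - [[0,0,0],[0,-130,0],0.2]
    - [[0,0,0],[0,-130,0],0.2]
    - [[0,0,0],[0,-130,0],0.3]
    - [[0,0,0],[0,-130,0],0.4]

```text
time_s: 5.28
ee_pos: [590.0, -265.8, 530.2]
ee_rot: [-90.5, -0.7, 9.7]
force: [0.1, -0.0, 1.0]
gripper_width: 62.5
```

```bash
cat > scoops.py <<'E'
from seg import *
def scoops(views=("top","scene")):
    for n in views:
        im,P,K,M=grab(n); hs=cv2.cvtColor(im,cv2.COLOR_BGR2HSV).astype(int); mk=masks(im)
        mk["yellow"]=(abs(hs[...,0]-26)<7)&(hs[...,1]>150)&(hs[...,2]>60)
        onm=(P[...,0]>340)&(P[...,0]<620)&(P[...,1]>0)&(P[...,1]<430)
        for nm in("yellow","red","blue"):
            m=mk[nm]&onm
            t=P[m&(P[...,2]>74)&(P[...,2]<95)]; w=P[m&(P[...,2]>27)&(P[...,2]<45)]
            if len(t)>3 and len(w)>3:
                c=np.median(t,0); d=c[:2]-np.mean([w[:,:2].min(0),w[:,:2].max(0)],0)
                print(n,nm,"top",c.round(0),"walls",[round(float(v),1) for v in np.ravel(cv2.minAreaRect(w[:,:2].astype(np.float32))[0])],round(cv2.minAreaRect(w[:,:2].astype(np.float32))[2],1),len(t))
        for b,a,c in blob(mk["white"]&onm&(P[...,2]>0)&(P[...,2]<60),5): print(n,"white",a,np.median(P[b],0).round(0))
E
python3 -c "
from scoops import *
scoops()
from rel import rel
rel([497,102.5,340],94.3);rel([497,102.5,170],94.3)"
```

```text
top yellow top [554. 331.  81.] walls [510.3, 329.6] 3.6 47
top red top [537. 203.  81.] walls [485.5, 209.1] 83.1 40
top blue top [496. 102.  82.] walls [443.3, 97.6] 5.2 45
top white 23 [517. 342.  23.]
top white 29 [511. 319.  22.]
top white 24 [496. 221.  23.]
top white 17 [458.  89.  22.]
top white 16 [442. 108.  21.]
scene yellow top [559. 331.  83.] walls [515.4, 327.3] 3.6 70
scene red top [541. 206.  83.] walls [500.6, 208.5] 85.1 44
scene blue top [497. 104.  83.] walls [455.3, 98.2] 6.8 31
scene white 11 [458.  89.  24.]
scene white 14 [445. 105.  25.]
scene white 21 [499. 218.  24.]
scene white 13 [510. 321.  24.]
scene white 31 [518. 340.  24.]
turn [0.007, -1.476, 0.002] shift [-29.5, 10.7, 378.9] t 5.38 w 55.8 F [-1.2 -0.2 -0.2]
turn [0.007, -1.476, 0.002] shift [-30.4, 180.7, 379.5] t 5.38 w 55.8 F [-1.2 -0.2 -0.2]
```

carry_out:
  increments:
    - [[0,-0.74,0],[-15,0,190],0.4]
    - [[0,-0.74,0],[-15,0,190],0.4]
    - [[0,-0.74,0],[-15,0,190],0.4]
    - [[0,-0.74,0],[-15,0,190],0.4]
    - [[0,-0.74,0],[-15,0,190],0.4]
    - [[0,-1.476,0],[-30,100,379],0.4]
    - [[0,-1.476,0],[-30,100,379],0.4]
    - [[0,-1.476,0],[-30,100,379],0.4]
    - [[0,-1.476,0],[-30,100,379],0.4]
    - [[0,-1.476,0],[-30,100,379],0.4]

```text
time_s: 6.22
ee_pos: [496.4, 98.6, 421.0]
ee_rot: [-89.8, 0.1, 81.7]
force: [1.0, 0.2, -0.0]
gripper_width: 54.7
```

carry_out:
  increments:
    - [[0,0,0],[0,0,0],0.4]

```text
time_s: 6.3
ee_pos: [494.9, 101.6, 418.1]
ee_rot: [-89.3, 0.0, 81.9]
force: [-1.0, -0.1, -0.8]
gripper_width: 55.0
```

```bash
python3 -c "
from rel import *
rel([497,102.5,190],94.3)"
```

```text
turn [-0.013, -0.217, 0.001] shift [1.3, 56.1, -2.7] t 6.3 w 55.0 F [-1.  -0.1 -0.8]
```

carry_out:
  increments:
    - [[0,-0.215,0],[1,55,-2],0.4]
    - [[0,-0.215,0],[1,55,-2],0.4]
    - [[0,-0.215,0],[1,55,-2],0.4]
    - [[0,-0.215,0],[1,55,-2],0.4]
    - [[0,-0.215,0],[1,55,-2],0.4]

```text
time_s: 6.72
ee_pos: [500.6, 97.6, 369.5]
ee_rot: [-90.1, -0.0, 93.5]
force: [0.0, 0.4, 0.4]
gripper_width: 54.4
```

```bash
cat > wl.py <<'E'
from seg import *
def wlook(nm,c,fn=None):
    im,P,K,M=grab("wrist"); hs=cv2.cvtColor(im,cv2.COLOR_BGR2HSV).astype(int); mk=masks(im)
    mk["yellow"]=(abs(hs[...,0]-26)<7)&(hs[...,1]>150)&(hs[...,2]>60)
    if fn: cv2.imwrite(fn,im)
    m=mk[nm]&(np.hypot(P[...,0]-c[0]+40,P[...,1]-c[1])<110)
    t=P[m&(P[...,2]>78)&(P[...,2]<92)]; w=P[m&(P[...,2]>30)&(P[...,2]<42)]
    f=lambda q:[tuple(round(float(x),1) for x in np.ravel(v)) for v in cv2.minAreaRect(q[:,:2].astype(np.float32))]
    if len(t)>5: print("top",len(t),np.median(t,0).round(1),f(t))
    if len(w)>5: print("walls",len(w),f(w))
E
python3 -c "
from wl import *
wlook('blue',(497,102),'pics/w3.png')
from rel import rel
rel([497,102.5,63],94.3)"
```

```text
top 374 [495.9 101.   82.9] [(496.8, 101.1), (23.6, 12.8), (3.4,)]
walls 904 [(445.0, 96.3), (83.9, 51.6), (5.6,)]
turn [0.002, -0.013, 0.0] shift [5.1, 135.0, 3.6] t 6.77 w 54.8 F [ 0.4  0.5 -0. ]
```

View pics/w3.png

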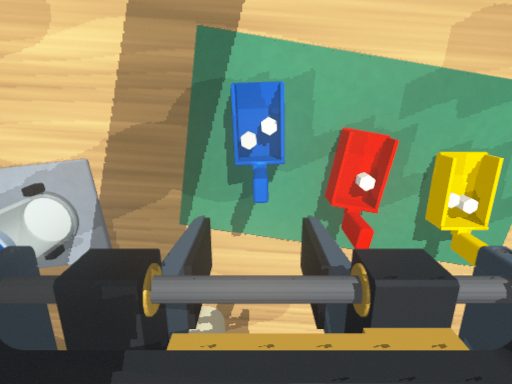

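Wrist view: blue scoop block at px (260,185), two pieces at (249,140),(269,126); red holds 1, yellow 2.

carry_out:
  increments:
    - [[0,-0.022,0],[3.7,30,4],0.4]
    - [[0,-0.022,0],[3.7,60,4],0.4]
    - [[0,-0.022,0],[3.7,90,4],0.4]
    - [[0,-0.022,0],[3.7,115,4],0.4]
    - [[0,-0.022,0],[3.7,135,4],0.4]
    - [[0,-0.022,0],[3.7,135,4],0.4]
    - [[0,-0.022,0],[3.7,135,4],0.4]
    - [[0,-0.022,0],[3.7,135,4],1]
    - [[0,-0.022,0],[3.7,135,4],1]
    - [[0,-0.022,0],[3.7,135,4],1]
  force: 40

```text
time_s: 7.6
ee_pos: [496.5, 101.5, 235.6]
ee_rot: [-90.2, -0.0, 94.9]
force: [-0.1, 0.6, 0.6]
gripper_width: 37.6
```

carry_out:
  increments:
    - [[0,0,0],[0,0,0],1]
    - [[0,0,0],[0,0,0],1]
    - [[0,0,0],[0,0,0],1]
    - [[0,0,0],[0,0,0],1]
    - [[0,0,0],[0,-10,0],1]
    - [[0,0,0],[0,-20,0],1]
    - [[0,0,0],[0,-40,0],1]
    - [[0,0,0],[0,-60,0],1]
    - [[0,0,0],[0,-80,0],1]

```text
time_s: 8.35
ee_pos: [495.9, 101.4, 315.6]
ee_rot: [-90.0, -0.0, 94.9]
force: [-0.1, 0.3, -0.8]
gripper_width: 13.9
```

```bash
cat > pour.py <<'E'
from rel import *
# lip target: 15 mm beyond funnel axis along scoop +x (yaw psi); lip height zl; grasp offset from lip in scoop frame (96,0,gz-9)
def pourpose(psi,tilt,zl,gh=60,back=15,c=(567,-143)):
    t=np.radians(tilt); a=np.radians(psi)
    dx=96*np.cos(t)-(gh-9)*np.sin(t)+back; dz=96*np.sin(t)+(gh-9)*np.cos(t)
    return [c[0]+dx*np.cos(a),c[1]+dx*np.sin(a),zl+dz]
E
python3 -c "
from pour import *
for t,z in((0,260),(55,212)): p=pourpose(-14,t,z);print(np.round(p));rel(p,76,t)
rel(pourpose(-14,0,260),76)
rel(pourpose(-14,55,212),76,55,frm=(pourpose(-14,0,260),76,0))
"
```

```text
[ 675. -170.  311.]
turn [0.0, 0.331, 0.0] shift [-285.6, -167.3, -154.9] t 8.35 w 13.9 F [-0.1  0.3 -0.8]
[ 594. -150.  320.]
turn [-0.95, 0.305, 0.159] shift [-213.1, -103.0, 56.6] t 8.35 w 13.9 F [-0.1  0.3 -0.8]
turn [0.0, 0.331, 0.0] shift [-285.6, -167.3, -154.9] t 8.35 w 13.9 F [-0.1  0.3 -0.8]
turn [-0.96, 0.0, 0.0] shift [0.0, 64.5, 223.6] t 8.35 w 13.9 F [-0.1  0.3 -0.8]
```

carry_out:
  increments:
    - [[0,0,0],[0,-15,0],1]
    - [[0,0,0],[0,-35,0],1]
    - [[0,0,0],[-5,-55,-2],1]
    - [[0,0.03,0],[-15,-75,-7],1]
    - [[0,0.06,0],[-30,-95,-15],1]
    - [[0,0.09,0],[-47,-110,-24],1]
    - [[0,0.12,0],[-65,-125,-34],1]
    - [[0,0.15,0],[-84,-140,-44],1]
    - [[0,0.17,0],[-104,-155,-55],1]
    - [[0,0.18,0],[-124,-167,-66],1]

```text
time_s: 9.18
ee_pos: [572.3, -17.3, 483.4]
ee_rot: [-90.1, -0.0, 84.6]
force: [0.7, 0.2, -1.0]
gripper_width: 13.8
```

```bash
python3 -c "
from pour import *
rel(pourpose(-14,0,260),76)"
```

```text
turn [0.002, 0.15, 0.0] shift [-142.2, 0.6, -116.3] t 9.18 w 13.8 F [ 0.7  0.2 -1. ]
```

carry_out:
  increments:
    - [[0,0.02,0],[-16,0,-13],1]
    - [[0,0.04,0],[-33,0,-27],1]
    - [[0,0.06,0],[-50,0,-41],1]
    - [[0,0.08,0],[-67,0,-55],1]
    - [[0,0.1,0],[-84,0,-69],1]
    - [[0,0.12,0],[-101,0,-83],1]
    - [[0,0.14,0],[-118,0,-97],1]
    - [[0,0.15,0],[-132,0,-108],1]
    - [[0,0.15,0],[-142,0,-116],1]
    - [[0,0.15,0],[-142,0,-116],1]

```text
time_s: 10.02
ee_pos: [675.2, -170.8, 480.8]
ee_rot: [-90.0, 0.1, 75.9]
force: [-0.9, 0.1, -1.5]
gripper_width: 14.1
```

```bash
python3 -c "
from pour import *
s=env.state();print(s['qpos'].round(0))
for k in range(1,11):
  t=5.5*k; rel(pourpose(-14,t,260-4.8*k),76,t)
im,P,K,M=grab('scene'); cv2.imwrite('pics/s4.png',cv2.resize(im[60:240,100:340],None,fx=3,fy=3))"
```

```text
[-15.  28.  63.  -0.  88. -91.]
turn [-0.095, -0.002, -0.001] shift [0.7, -5.6, 22.5] t 10.02 w 14.1 F [-0.9  0.1 -1.5]
turn [-0.191, -0.002, -0.001] shift [0.7, -6.9, 45.0] t 10.02 w 14.1 F [-0.9  0.1 -1.5]
turn [-0.287, -0.001, -0.001] shift [0.7, -5.9, 68.0] t 10.02 w 14.1 F [-0.9  0.1 -1.5]
turn [-0.383, -0.001, -0.001] shift [0.6, -2.8, 91.2] t 10.02 w 14.1 F [-0.9  0.1 -1.5]
turn [-0.479, -0.001, -0.001] shift [0.6, 2.6, 114.5] t 10.02 w 14.1 F [-0.9  0.1 -1.5]
turn [-0.575, -0.001, -0.001] shift [0.6, 10.2, 137.7] t 10.02 w 14.1 F [-0.9  0.1 -1.5]
turn [-0.671, -0.001, -0.001] shift [0.5, 20.0, 160.4] t 10.02 w 14.1 F [-0.9  0.1 -1.5]
turn [-0.767, -0.001, -0.001] shift [0.5, 32.0, 182.6] t 10.02 w 14.1 F [-0.9  0.1 -1.5]
turn [-0.863, -0.001, -0.002] shift [0.5, 46.0, 204.0] t 10.02 w 14.1 F [-0.9  0.1 -1.5]
turn [-0.959, -0.001, -0.002] shift [0.5, 62.1, 224.3] t 10.02 w 14.1 F [-0.9  0.1 -1.5]
```

View pics/s4.png

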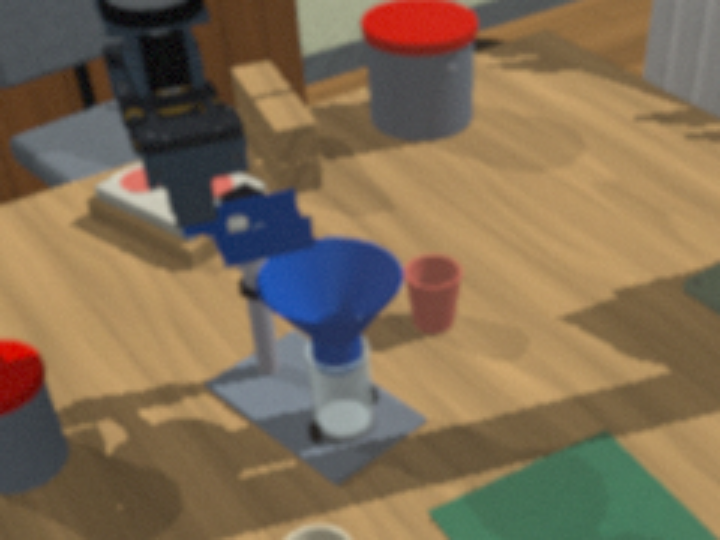

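The scene crop shows the blue scoop level just behind/above the funnel (crop px (260,230)), still loaded; cups are undisturbed. Tip.

carry_out:
  increments:
    - [[-0.095,0,0],[0,-5.5,22.5],1]
    - [[-0.19,0,0],[0,-7,45],1]
    - [[-0.287,0,0],[0,-6,68],1]
    - [[-0.383,0,0],[0,-3,91],1]
    - [[-0.48,0,0],[0,2.5,114.5],1]
    - [[-0.575,0,0],[0,10,137.5],1]
    - [[-0.67,0,0],[0,20,160.5],1]
    - [[-0.767,0,0],[0,32,182.5],1]
    - [[-0.863,0,0],[0,46,204],1]
    - [[-0.96,0,0],[0,62,224],1]

```text
time_s: 10.9
ee_pos: [457.7, -113.3, 421.6]
ee_rot: [-144.3, -0.1, 76.3]
force: [0.5, 2.2, -1.9]
gripper_width: 13.6
```

carry_out:
  increments:
    - [[0,0,0],[0,0,0],1]
    - [[0,0,0],[0,0,0],1]
    - [[0,0,0],[0,0,0],1]
    - [[0,0,0],[0,0,0],1]
    - [[0,0,0],[0,0,0],1]
    - [[0,0,0],[0,0,0],1]
    - [[0,0,0],[0,0,0],1]
    - [[0,0,0],[0,0,0],1]
    - [[0,0,0],[0,0,0],1]

```text
time_s: 11.65
ee_pos: [461.3, -114.9, 421.6]
ee_rot: [-144.1, -0.2, 76.3]
force: [0.8, -0.7, -0.5]
gripper_width: 13.6
```

```bash
python3 -c "
from pour import *
s=env.state();print(s['qpos'].round(0))
rel(pourpose(-14,55,212),76,55);rel(pourpose(-14,0,260),76,0)
im,P,K,M=grab('wrist'); cv2.imwrite('pics/w5.png',im)
im,P,K,M=grab('scene'); cv2.imwrite('pics/s5.png',cv2.resize(im[90:240,140:280],None,fx=4,fy=4))"
```

```text
[ -16.    1.  119.   16.    7. -107.]
turn [-0.016, 0.001, 0.006] shift [-1.7, -0.8, 4.4] t 11.65 w 13.6 F [ 0.8 -0.7 -0.5]
turn [0.944, 0.003, 0.005] shift [-2.6, 142.4, -179.0] t 11.65 w 13.6 F [ 0.8 -0.7 -0.5]
```

View pics/s5.png

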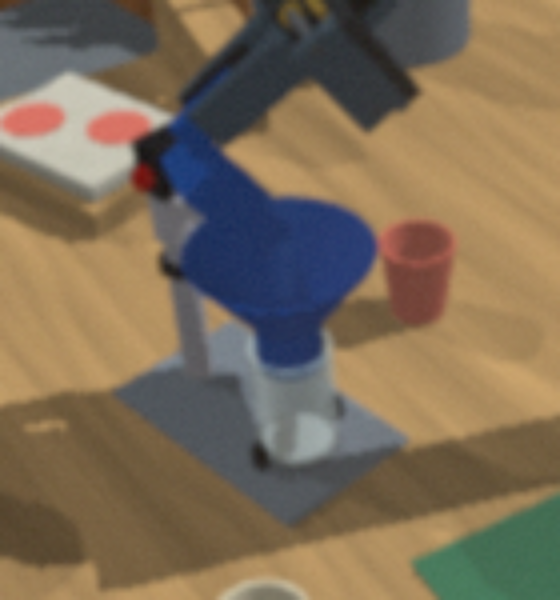

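View pics/w5.png

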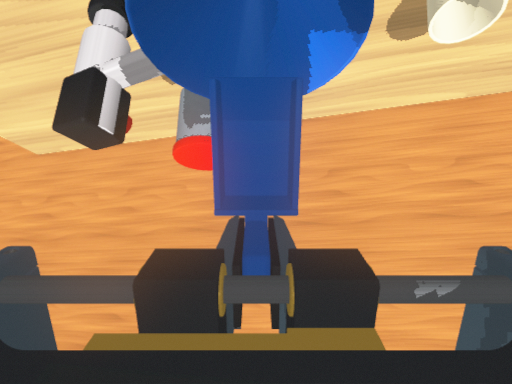

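Wrist view: scoop trough (px 215–300, 80–210) is empty. Untip along the same path.

```bash
python3 -c "
from pour import *
for k in (9,7,5,3,1,0):
  t=5.5*k; rel(pourpose(-14,t,265-3.8*k),76,t)
rel([497,101,160],95,frm=(pourpose(-14,0,265),76,0))
"
```

```text
turn [0.08, 0.001, 0.006] shift [-1.7, -1.8, -32.0] t 11.75 w 13.6 F [-1.  -0.2 -1.6]
turn [0.272, 0.001, 0.006] shift [-1.9, 19.3, -77.1] t 11.75 w 13.6 F [-1.  -0.2 -1.6]
turn [0.464, 0.002, 0.006] shift [-2.1, 47.4, -116.5] t 11.75 w 13.6 F [-1.  -0.2 -1.6]
turn [0.656, 0.002, 0.005] shift [-2.3, 81.2, -149.1] t 11.75 w 13.6 F [-1.  -0.2 -1.6]
turn [0.848, 0.003, 0.005] shift [-2.5, 119.4, -173.9] t 11.75 w 13.6 F [-1.  -0.2 -1.6]
turn [0.944, 0.003, 0.005] shift [-2.6, 139.6, -183.2] t 11.75 w 13.6 F [-1.  -0.2 -1.6]
turn [-0.0, -0.332, 0.0] shift [219.8, 156.0, 237.9] t 11.75 w 13.6 F [-1.  -0.2 -1.6]
```

carry_out:
  increments:
    - [[0.08,0,0.006],[-1.5,-2,-32],1]
    - [[0.175,0,0.006],[-1.5,8,-55],1]
    - [[0.27,0,0.006],[-2,19,-77],1]
    - [[0.37,0,0.006],[-2,33,-97],1]
    - [[0.464,0,0.006],[-2,47,-116.5],1]
    - [[0.56,0,0.006],[-2,63,-133],1]
    - [[0.656,0,0.005],[-2.3,81,-149],1]
    - [[0.75,0,0.005],[-2.5,100,-162],1]
    - [[0.848,0,0.005],[-2.5,119,-174],1]
    - [[0.944,0,0.005],[-2.5,139.5,-183],1]

```text
time_s: 12.58
ee_pos: [675.6, -170.0, 488.8]
ee_rot: [-89.9, 0.1, 76.2]
force: [1.3, -0.6, -0.8]
gripper_width: 14.0
```

carry_out:
  increments:
    - [[0,-0.03,0],[20,0,25],1]
    - [[0,-0.06,0],[45,0,55],1]
    - [[0,-0.1,0],[70,0,85],1]
    - [[0,-0.15,0],[100,0,115],1]
    - [[0,-0.2,0],[130,10,145],1]
    - [[0,-0.25,0],[160,25,175],1]
    - [[0,-0.3,0],[190,50,210],1]
    - [[0,-0.332,0],[220,80,238],1]
    - [[0,-0.332,0],[220,120,238],1]
    - [[0,-0.332,0],[220,150,238],1]

```text
time_s: 13.42
ee_pos: [495.1, 102.4, 342.6]
ee_rot: [-90.3, -0.0, 95.3]
force: [-0.3, 0.5, -1.4]
gripper_width: 14.0
```

```bash
python3 -c "
from pour import *
rel([497,101,64],95)
from scoops import *
scoops(('top',))
"
```

```text
turn [0.005, 0.006, 0.0] shift [-1.6, 106.6, -1.2] t 13.42 w 14.0 F [-0.3  0.5 -1.4]
top yellow top [554. 330.  82.] walls [509.5, 328.5] 2.0 47
top white 23 [517. 341.  22.]
top white 31 [511. 319.  23.]
```

carry_out:
  increments:
    - [[0,0.005,0],[-1.5,35,-1],1]
    - [[0,0.005,0],[-1.5,65,-1],1]
    - [[0,0.005,0],[-1.5,85,-1],1]
    - [[0,0.005,0],[-1.5,97,-1],1]
    - [[0,0.005,0],[-1.5,103,-1],1]
    - [[0,0.005,0],[-1.5,106,-1],1]
    - [[0,0.005,0],[-1.5,106.5,-1],1]
    - [[0,0.005,0],[-1.5,106.5,-1],1]

```text
time_s: 14.13
ee_pos: [498.0, 98.6, 236.5]
ee_rot: [-90.1, 0.1, 94.9]
force: [-0.0, 0.8, -0.5]
gripper_width: 13.8
```

carry_out:
  increments:
    - [[0,0,0],[0,0,0],0.5]
    - [[0,0,0],[0,0,0],0.5]
    - [[0,0,0],[0,0,0],0.5]
    - [[0,0,0],[0,0,0],0.5]
    - [[0,0,0],[0,-40,0],0.5]
    - [[0,0,0],[0,-80,0],0.5]
    - [[0,0,0],[0,-120,0],0.5]
    - [[0,0,0],[0,-140,0],0.5]
    - [[0,0,0],[0,-140,0],0.5]

```text
time_s: 14.88
ee_pos: [498.3, 99.1, 381.1]
ee_rot: [-90.6, 0.0, 94.9]
force: [0.0, -0.9, -0.1]
gripper_width: 45.8
```

```bash
python3 -c "
from pour import *
from scoops import *
scoops()
rel([538,205,175],85)
"
```

```text
top yellow top [554. 331.  82.] walls [508.9, 329.2] 3.8 44
top white 23 [517. 342.  22.]
top white 29 [511. 319.  22.]
scene yellow top [559. 331.  83.] walls [515.1, 327.2] 3.6 69
scene red top [542. 206.  83.] walls [499.7, 208.2] 83.3 45
scene blue top [494. 133.  83.] walls [451.3, 119.5] 13.9 41
scene white 21 [499. 218.  24.]
scene white 14 [510. 321.  23.]
scene white 34 [519. 339.  24.]
turn [0.001, 0.173, -0.001] shift [102.3, 29.0, -49.8] t 14.98 w 45.7 F [-0.4  0.8 -0.7]
```

carry_out:
  increments:
    - [[0,0.17,0],[102,0,-50],0.45]
    - [[0,0.17,0],[102,0,-50],0.45]
    - [[0,0.17,0],[102,15,-50],0.45]
    - [[0,0.17,0],[102,29,-50],0.45]
    - [[0,0.17,0],[102,29,-50],0.45]
    - [[0,0.17,0],[102,29,-50],0.45]
    - [[0,0.17,0],[102,29,-50],0.45]

```text
time_s: 15.57
ee_pos: [538.2, 204.1, 345.8]
ee_rot: [-89.9, 0.1, 85.1]
force: [-0.0, -0.5, 0.3]
gripper_width: 50.1
```

```bash
python3 -c "
from wl import *
wlook('red',(538,205),'pics/w6.png')
wlook('blue',(494,133))
from rel import rel
rel([538,205,63],85)"
```

```text
top 414 [538.5 203.7  82.9] [(539.3, 204.0), (12.6, 23.4), (84.9,)]
walls 1037 [(488.0, 209.7), (51.4, 84.7), (83.2,)]
top 505 [492.1 131.9  82.7] [(492.5, 131.2), (23.9, 13.5), (12.4,)]
walls 1396 [(452.0, 120.4), (105.2, 52.2), (14.1,)]
turn [0.0, 0.002, -0.001] shift [1.2, 111.9, 0.5] t 15.67 w 49.7 F [-0.6 -0.4  1.1]
```

View pics/w6.png

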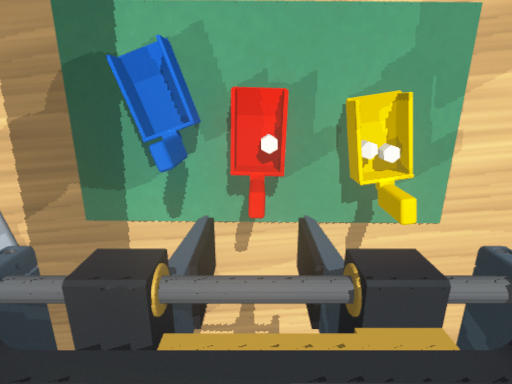

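Wrist view: red scoop upright with its one piece at px (268,144); blue, empty and standing, was knocked aside to (492,131) and turned. Grip red.

carry_out:
  increments:
    - [[0,0.022,0],[0.2,30,-1],0.45]
    - [[0,0.022,0],[0.2,60,-1],0.45]
    - [[0,0.022,0],[0.2,90,-1],0.45]
    - [[0,0.022,0],[0.2,112,-1],0.45]
    - [[0,0.022,0],[0.2,112,-1],0.45]
    - [[0,0.022,0],[0.2,112,-1],1]
    - [[0,0.022,0],[0.2,112,-1],1]
    - [[0,0.022,0],[0.2,112,-1],1]
    - [[0,0.022,0],[0.2,112,-1],1]
    - [[0,0.022,0],[0.2,112,-1],1]

```text
time_s: 16.5
ee_pos: [539.7, 204.8, 235.8]
ee_rot: [-90.1, 0.0, 83.9]
force: [-0.4, -0.1, -0.9]
gripper_width: 20.0
```

carry_out:
  increments:
    - [[0,0,0],[0,0,0],1]
    - [[0,0,0],[0,0,0],1]
    - [[0,0,0],[0,-15,0],1]
    - [[0,0,0],[0,-35,0],1]
    - [[0,0,0],[0,-55,0],1]
    - [[0,0,0],[0,-80,0],1]
    - [[0,0,0],[0,-105,0],1]
    - [[0,0,0],[0,-130,0],1]
    - [[0,0,0],[0,-150,0],1]
    - [[0,0,0],[0,-150,0],1]

```text
time_s: 17.33
ee_pos: [540.1, 205.2, 388.9]
ee_rot: [-90.4, -0.1, 83.9]
force: [0.5, -0.1, -0.4]
gripper_width: 13.9
```

```bash
python3 -c "
from pour import *
rel(pourpose(-14,0,260),76)"
```

```text
turn [0.007, 0.138, 0.003] shift [-358.4, -93.7, -174.3] t 17.33 w 13.9 F [ 0.5 -0.1 -0.4]
```

carry_out:
  increments:
    - [[0,0,0],[-10,-10,-5],1]
    - [[0,0.01,0],[-25,-20,-12],1]
    - [[0,0.02,0],[-43,-30,-21],1]
    - [[0,0.03,0],[-62,-40,-30],1]
    - [[0,0.04,0],[-81,-50,-39],1]
    - [[0,0.05,0],[-100,-60,-48],1]
    - [[0,0.06,0],[-120,-70,-58],1]
    - [[0,0.07,0],[-140,-80,-68],1]
    - [[0,0.08,0],[-160,-88,-78],1]
    - [[0,0.08,0],[-180,-94,-88],1]

```text
time_s: 18.17
ee_pos: [608.2, 14.8, 477.9]
ee_rot: [-89.9, 0.1, 79.3]
force: [0.9, 0.6, -0.3]
gripper_width: 13.9
```

```bash
python3 -c "
from pour import *
rel(pourpose(-14,0,260),76)"
```

```text
turn [-0.002, 0.057, -0.002] shift [-169.1, -4.9, -99.7] t 18.17 w 13.9 F [ 0.9  0.6 -0.3]
```

carry_out:
  increments:
    - [[0,0.01,0],[-19,0,-11],1]
    - [[0,0.02,0],[-39,-2,-23],1]
    - [[0,0.03,0],[-59,-4,-35],1]
    - [[0,0.04,0],[-79,-4,-47],1]
    - [[0,0.05,0],[-99,-4,-59],1]
    - [[0,0.055,0],[-119,-4,-71],1]
    - [[0,0.055,0],[-139,-4,-83],1]
    - [[0,0.055,0],[-157,-4,-93],1]
    - [[0,0.055,0],[-169,-4,-99.5],1]
    - [[0,0.055,0],[-169,-4,-99.5],1]

```text
time_s: 19.0
ee_pos: [674.8, -171.0, 480.6]
ee_rot: [-89.8, 0.1, 76.0]
force: [-0.9, 0.4, -1.3]
gripper_width: 13.9
```

carry_out:
  increments:
    - [[-0.095,0,0],[0,-5.5,22.5],1]
    - [[-0.19,0,0],[0,-7,45],1]
    - [[-0.287,0,0],[0,-6,68],1]
    - [[-0.383,0,0],[0,-3,91],1]
    - [[-0.48,0,0],[0,2.5,114.5],1]
    - [[-0.575,0,0],[0,10,137.5],1]
    - [[-0.67,0,0],[0,20,160.5],1]
    - [[-0.767,0,0],[0,32,182.5],1]
    - [[-0.863,0,0],[0,46,204],1]
    - [[-0.9,0,0],[0,52,212],1]

```text
time_s: 19.83
ee_pos: [463.8, -115.3, 427.3]
ee_rot: [-141.3, 0.0, 76.2]
force: [-0.0, 0.8, -1.3]
gripper_width: 14.2
```

carry_out:
  increments:
    - [[0,0,0],[0,0,0],1]
    - [[0,0,0],[0,0,0],1]
    - [[0,0,0],[0,0,0],1]
    - [[0,0,0],[0,0,0],1]
    - [[0,0,0],[0,0,0],1]
    - [[0,0,0],[0,0,0],1]
    - [[0,0,0],[0,0,0],1]
    - [[0,0,0],[0,0,0],1]
    - [[0,0,0],[0,0,0],1]

```text
time_s: 20.58
ee_pos: [468.6, -117.3, 430.8]
ee_rot: [-141.5, 0.1, 76.2]
force: [-0.7, 0.1, -1.4]
gripper_width: 14.1
```

```bash
python3 -c "
from pour import *
for k in (9,7,5,3,1,0):
  t=5.2*k; rel(pourpose(-14,t,265-3.8*k),76,t)
im,P,K,M=grab('wrist'); cv2.imwrite('pics/w7.png',im)
from seg import *
print([(a,c.round()) for b,a,c in blob(masks(im)['white'],10)])
rel([539,204,160],84,frm=(pourpose(-14,0,265),76,0))
"
```

```text
turn [0.083, 0.003, 0.001] shift [-1.2, 1.5, -30.1] t 20.58 w 14.1 F [-0.7  0.1 -1.4]
turn [0.264, 0.003, 0.001] shift [-1.4, 20.8, -72.9] t 20.58 w 14.1 F [-0.7  0.1 -1.4]
turn [0.446, 0.003, 0.001] shift [-1.5, 46.5, -110.7] t 20.58 w 14.1 F [-0.7  0.1 -1.4]
turn [0.627, 0.003, 0.001] shift [-1.7, 77.4, -142.5] t 20.58 w 14.1 F [-0.7  0.1 -1.4]
turn [0.809, 0.003, 0.0] shift [-1.8, 112.4, -167.4] t 20.58 w 14.1 F [-0.7  0.1 -1.4]
turn [0.9, 0.003, 0.0] shift [-1.8, 131.0, -177.1] t 20.58 w 14.1 F [-0.7  0.1 -1.4]
[(np.int32(2988), array([460.,  22.])), (np.int32(2978), array([111.,  59.]))]
turn [-0.0, -0.14, 0.0] shift [329.9, 156.0, 222.1] t 20.63 w 13.8 F [ 0.9 -0.7 -0.9]
```

View pics/w7.png

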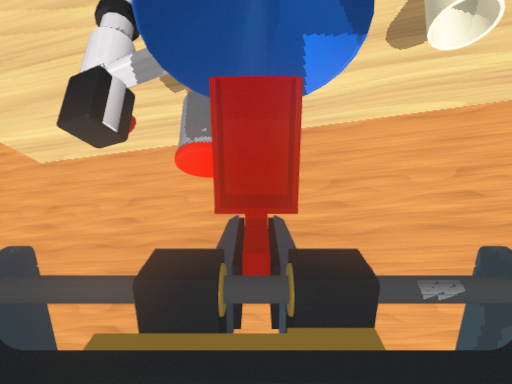

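Red trough empty (no white in px 215–300, 80–210). Untip and return.

carry_out:
  increments:
    - [[0.083,0,0],[-1,1.5,-30],1]
    - [[0.17,0,0],[-1,11,-52],1]
    - [[0.264,0,0],[-1.5,21,-73],1]
    - [[0.355,0,0],[-1.5,33,-92],1]
    - [[0.446,0,0],[-1.5,46.5,-111],1]
    - [[0.537,0,0],[-1.5,61,-127],1]
    - [[0.627,0,0],[-1.5,77.5,-142.5],1]
    - [[0.72,0,0],[-2,94,-156],1]
    - [[0.81,0,0],[-2,112,-167.5],1]
    - [[0.9,0,0],[-2,131,-177],1]

```text
time_s: 21.47
ee_pos: [675.6, -170.3, 488.7]
ee_rot: [-89.9, 0.1, 76.2]
force: [0.0, 0.8, -0.4]
gripper_width: 13.8
```

carry_out:
  increments:
    - [[0,0,0],[25,0,18],1]
    - [[0,-0.02,0],[60,0,42],1]
    - [[0,-0.04,0],[97,0,66],1]
    - [[0,-0.06,0],[135,0,90],1]
    - [[0,-0.08,0],[172,10,115],1]
    - [[0,-0.1,0],[209,30,140],1]
    - [[0,-0.12,0],[245,60,165],1]
    - [[0,-0.14,0],[280,90,190],1]
    - [[0,-0.14,0],[310,120,210],1]
    - [[0,-0.14,0],[330,145,222],1]

```text
time_s: 22.3
ee_pos: [546.1, 179.1, 366.7]
ee_rot: [-90.2, -0.0, 84.2]
force: [0.8, 0.4, -1.4]
gripper_width: 13.8
```

```bash
python3 -c "
from rel import *
rel([539,204,63.5],84)
from scoops import *
scoops(('scene',))
"
```

```text
turn [0.003, 0.004, 0.0] shift [24.0, 131.1, 9.9] t 22.3 w 13.8 F [ 0.8  0.4 -1.4]
scene yellow top [559. 331.  83.] walls [515.2, 327.6] 3.3 69
scene white 16 [510. 321.  23.]
scene white 36 [519. 339.  24.]
```

carry_out:
  increments:
    - [[0,0,0],[0,0,0],1]
    - [[0,0,0],[0,0,0],1]
    - [[0,0,0],[0,0,0],1]

```text
time_s: 22.6
ee_pos: [547.7, 176.9, 368.0]
ee_rot: [-90.2, 0.0, 84.2]
force: [1.3, -0.2, -1.2]
gripper_width: 13.8
```

```bash
python3 -c "
from rel import *
rel([539,204,63.5],84)
"
```

```text
turn [0.003, 0.003, -0.001] shift [26.2, 132.5, 11.8] t 22.6 w 13.8 F [ 1.3 -0.2 -1.2]
```

carry_out:
  increments:
    - [[0,0,0],[26,20,12],1]
    - [[0,0,0],[26,45,12],1]
    - [[0,0,0],[26,70,12],1]
    - [[0,0,0],[26,95,12],1]
    - [[0,0,0],[26,115,12],1]
    - [[0,0,0],[26,127,12],1]
    - [[0,0,0],[26,132,12],1]
    - [[0,0,0],[26,132,12],1]
    - [[0,0,0],[26,132,12],1]

```text
time_s: 23.35
ee_pos: [538.7, 203.6, 236.1]
ee_rot: [-90.2, 0.0, 84.1]
force: [0.1, 0.1, -0.4]
gripper_width: 13.9
```

carry_out:
  increments:
    - [[0,0,0],[0,0,0],0.5]
    - [[0,0,0],[0,0,0],0.5]
    - [[0,0,0],[0,0,0],0.5]
    - [[0,0,0],[0,0,0],0.5]
    - [[0,0,0],[0,-40,0],0.5]
    - [[0,0,0],[0,-80,0],0.5]
    - [[0,0,0],[0,-115,0],0.5]
    - [[0,0,0],[0,-115,0],0.5]
    - [[0,0,0],[0,-115,0],0.5]

```text
time_s: 24.1
ee_pos: [537.8, 204.7, 352.4]
ee_rot: [-90.3, -0.1, 84.2]
force: [-0.8, -0.4, -1.3]
gripper_width: 45.8
```

```bash
python3 -c "
from pour import *
from scoops import *
scoops(('scene',))
rel([558,331,175],93)
"
```

```text
scene yellow top [560. 331.  83.] walls [515.3, 327.6] 3.7 71
scene red top [540. 206.  82.] walls [497.3, 207.7] 84.6 44
scene blue top [497. 134.  81.] walls [490.0, 130.0] 18.3 31
scene white 16 [510. 321.  24.]
scene white 35 [518. 339.  23.]
turn [0.001, -0.154, -0.001] shift [128.0, 3.3, -7.8] t 24.15 w 45.5 F [-0.5 -0.2 -0.8]
```

carry_out:
  increments:
    - [[0,-0.15,0],[128,3,-8],0.45]
    - [[0,-0.15,0],[128,3,-8],0.45]
    - [[0,-0.15,0],[128,3,-8],0.45]
    - [[0,-0.15,0],[128,3,-8],0.45]
    - [[0,-0.15,0],[128,3,-8],0.45]
    - [[0,-0.15,0],[128,3,-8],0.45]
    - [[0,-0.15,0],[128,3,-8],0.45]

```text
time_s: 24.73
ee_pos: [558.2, 329.8, 345.5]
ee_rot: [-89.8, 0.2, 92.7]
force: [0.3, -0.8, -0.4]
gripper_width: 49.9
```

```bash
python3 -c "
from wl import *
wlook('yellow',(558,331),'pics/w8.png')
wlook('red',(538,205))
wlook('blue',(494,133))
from rel import rel
rel([558,331,63],93)"
```

```text
top 436 [555.3 331.   82.9] [(556.1, 331.1), (24.0, 12.7), (3.3,)]
walls 1125 [(504.5, 327.9), (85.1, 51.8), (3.5,)]
top 474 [538.1 205.5  82.7] [(538.9, 204.8), (12.7, 23.2), (84.0,)]
walls 1468 [(497.4, 208.4), (51.6, 105.0), (84.2,)]
top 480 [494.6 134.6  82.3] [(492.8, 132.5), (23.9, 12.8), (5.6,)]
walls 1399 [(457.3, 122.2), (97.1, 52.6), (14.3,)]
turn [-0.001, -0.005, -0.002] shift [1.5, 111.7, 0.3] t 24.88 w 50.1 F [-0.3 -0.3 -0.1]
```

carry_out:
  increments:
    - [[0,-0.013,0],[1.5,30,2],0.45]
    - [[0,-0.013,0],[1.5,60,2],0.45]
    - [[0,-0.013,0],[1.5,90,2],0.45]
    - [[0,-0.013,0],[1.5,112,2],0.45]
    - [[0,-0.013,0],[1.5,112,2],0.45]
    - [[0,-0.013,0],[1.5,112,2],1]
    - [[0,-0.013,0],[1.5,112,2],1]
    - [[0,-0.013,0],[1.5,112,2],1]
    - [[0,-0.013,0],[1.5,112,2],1]
    - [[0,-0.013,0],[1.5,112,2],1]

```text
time_s: 25.72
ee_pos: [556.6, 332.4, 236.2]
ee_rot: [-90.1, 0.0, 93.5]
force: [-0.4, -0.0, 0.0]
gripper_width: 19.6
```

carry_out:
  increments:
    - [[0,0,0],[0,0,0],1]
    - [[0,0,0],[0,0,0],1]
    - [[0,0,0],[0,-15,0],1]
    - [[0,0,0],[0,-35,0],1]
    - [[0,0,0],[0,-60,0],1]
    - [[0,0,0],[0,-85,0],1]
    - [[0,0,0],[0,-115,0],1]
    - [[0,0,0],[0,-145,0],1]
    - [[0,0,0],[0,-170,0],1]
    - [[0,0,0],[0,-180,0],1]

```text
time_s: 26.55
ee_pos: [556.5, 332.7, 418.8]
ee_rot: [-90.3, -0.1, 93.5]
force: [1.3, 0.9, -0.8]
gripper_width: 13.8
```

```bash
python3 -c "
from pour import *
rel(pourpose(-14,0,260),76)"
```

```text
turn [0.005, 0.306, 0.003] shift [-508.8, -64.6, -87.3] t 26.55 w 13.8 F [ 1.3  0.9 -0.8]
```

carry_out:
  increments:
    - [[0,0.01,0],[-12,-8,-2],1]
    - [[0,0.03,0],[-32,-16,-5],1]
    - [[0,0.05,0],[-56,-24,-9],1]
    - [[0,0.07,0],[-80,-32,-13],1]
    - [[0,0.09,0],[-104,-40,-17],1]
    - [[0,0.11,0],[-128,-47,-21],1]
    - [[0,0.12,0],[-152,-54,-25],1]
    - [[0,0.13,0],[-176,-60,-29],1]
    - [[0,0.14,0],[-200,-64,-33],1]
    - [[0,0.15,0],[-224,-64,-37],1]

```text
time_s: 27.38
ee_pos: [607.2, 109.3, 477.9]
ee_rot: [-89.9, 0.1, 84.9]
force: [0.4, -0.4, -1.1]
gripper_width: 14.0
```

```bash
python3 -c "
from pour import *
rel(pourpose(-14,0,260),76)"
```

```text
turn [-0.002, 0.155, -0.002] shift [-272.0, -4.7, -92.2] t 27.38 w 14.0 F [ 0.4 -0.4 -1.1]
```

carry_out:
  increments:
    - [[0,0.02,0],[-26,0,-9],1]
    - [[0,0.04,0],[-53,-2,-18],1]
    - [[0,0.06,0],[-82,-4,-28],1]
    - [[0,0.08,0],[-111,-4,-38],1]
    - [[0,0.1,0],[-140,-4,-48],1]
    - [[0,0.12,0],[-169,-4,-58],1]
    - [[0,0.14,0],[-198,-4,-67],1]
    - [[0,0.155,0],[-225,-4,-76],1]
    - [[0,0.155,0],[-250,-4,-85],1]
    - [[0,0.155,0],[-271,-4,-92],1]

```text
time_s: 28.22
ee_pos: [674.8, -169.8, 480.6]
ee_rot: [-89.7, 0.1, 75.9]
force: [0.1, -0.5, -0.8]
gripper_width: 14.0
```

```bash
python3 -c "
from pour import *
rel(pourpose(-14,0,260),76)
im,P,K,M=grab('wrist')
from seg import *
print([(a,c.round()) for b,a,c in blob(masks(im)['white'],10)])
"
```

```text
turn [-0.004, -0.001, -0.002] shift [-0.1, -2.4, 0.1] t 28.22 w 14.0 F [ 0.1 -0.5 -0.8]
[(np.int32(434), array([256.,  68.])), (np.int32(1750), array([158., 101.])), (np.int32(35), array([119., 124.])), (np.int32(562), array([195., 140.])), (np.int32(1263), array([424., 156.])), (np.int32(26), array([166., 138.])), (np.int32(13), array([ 81., 143.])), (np.int32(341), array([243., 160.])), (np.int32(135), array([267., 169.]))]
```

carry_out:
  increments:
    - [[-0.095,0,0],[0,-5.5,22.5],1]
    - [[-0.19,0,0],[0,-7,45],1]
    - [[-0.287,0,0],[0,-6,68],1]
    - [[-0.383,0,0],[0,-3,91],1]
    - [[-0.48,0,0],[0,2.5,114.5],1]
    - [[-0.575,0,0],[0,10,137.5],1]
    - [[-0.67,0,0],[0,20,160.5],1]
    - [[-0.767,0,0],[0,32,182.5],1]
    - [[-0.863,0,0],[0,46,204],1]
    - [[-0.92,0,0],[0,55,216],1]

```text
time_s: 29.1
ee_pos: [461.2, -114.2, 424.5]
ee_rot: [-142.5, 0.1, 76.0]
force: [0.3, 0.0, -1.5]
gripper_width: 13.8
```

carry_out:
  increments:
    - [[0,0,0],[0,0,0],1]
    - [[0,0,0],[0,0,0],1]
    - [[0,0,0],[0,0,0],1]
    - [[0,0,0],[0,0,0],1]
    - [[0,0,0],[0,0,0],1]
    - [[0,0,0],[0,0,0],1]
    - [[0,0,0],[0,0,0],1]
    - [[0,0,0],[0,0,0],1]
    - [[0,0,0],[0,0,0],1]

```text
time_s: 29.85
ee_pos: [465.3, -114.8, 428.3]
ee_rot: [-142.7, 0.1, 76.1]
force: [0.0, 0.4, -2.2]
gripper_width: 13.9
```

```bash
python3 -c "
from pour import *
for k in (9,7,5,3,1,0):
  t=5.2*k; rel(pourpose(-14,t,265-3.8*k),76,t)
im,P,K,M=grab('wrist'); cv2.imwrite('pics/w9.png',im)
from seg import *
print([(a,c.round()) for b,a,c in blob(masks(im)['white'],10)])
rel([556,331,175],93.5,frm=(pourpose(-14,0,265),76,0))
"
```

```text
turn [0.103, 0.002, -0.0] shift [-2.8, 3.6, -34.3] t 29.85 w 13.9 F [ 0.   0.4 -2.2]
turn [0.285, 0.002, -0.0] shift [-2.9, 23.8, -76.7] t 29.85 w 13.9 F [ 0.   0.4 -2.2]
turn [0.466, 0.002, -0.0] shift [-3.0, 50.2, -114.0] t 29.85 w 13.9 F [ 0.   0.4 -2.2]
turn [0.648, 0.002, -0.001] shift [-3.0, 81.7, -145.1] t 29.85 w 13.9 F [ 0.   0.4 -2.2]
turn [0.829, 0.002, -0.001] shift [-3.1, 117.2, -169.4] t 29.85 w 13.9 F [ 0.   0.4 -2.2]
turn [0.92, 0.002, -0.001] shift [-3.1, 136.0, -178.7] t 29.85 w 13.9 F [ 0.   0.4 -2.2]
[(np.int32(2374), array([462.,  22.])), (np.int32(2750), array([108.,  55.]))]
turn [-0.0, -0.305, 0.0] shift [457.3, 141.0, 236.3] t 29.9 w 13.6 F [ 0.4  0.3 -0.6]
```

carry_out:
  increments:
    - [[0.1,0,0],[-3,3.5,-34],1]
    - [[0.19,0,0],[-3,13,-56],1]
    - [[0.285,0,0],[-3,24,-77],1]
    - [[0.375,0,0],[-3,36.5,-96],1]
    - [[0.466,0,0],[-3,50,-114],1]
    - [[0.557,0,0],[-3,65,-130],1]
    - [[0.648,0,0],[-3,82,-145],1]
    - [[0.74,0,0],[-3,99,-158],1]
    - [[0.83,0,0],[-3,117,-169.5],1]
    - [[0.92,0,0],[-3,136,-179],1]

```text
time_s: 30.73
ee_pos: [675.9, -170.1, 488.9]
ee_rot: [-89.9, 0.1, 76.0]
force: [0.3, 0.2, -0.9]
gripper_width: 13.9
```

carry_out:
  increments:
    - [[0,-0.02,0],[25,0,13],1]
    - [[0,-0.05,0],[60,0,31],1]
    - [[0,-0.08,0],[95,0,49],1]
    - [[0,-0.11,0],[130,0,67],1]
    - [[0,-0.14,0],[165,0,85],1]
    - [[0,-0.17,0],[200,0,103],1]
    - [[0,-0.2,0],[235,0,121],1]
    - [[0,-0.23,0],[270,10,139],1]
    - [[0,-0.26,0],[305,20,157],1]
    - [[0,-0.28,0],[335,30,173],1]

```text
time_s: 31.57
ee_pos: [586.9, 199.4, 457.7]
ee_rot: [-90.1, 0.0, 92.2]
force: [1.0, -0.8, -1.6]
gripper_width: 13.8
```

```bash
python3 -c "
from rel import *
rel([556,331,160],93.5)
rel([556,331,64],93.5)
from scoops import *
scoops()
"
```

```text
turn [0.001, -0.022, -0.0] shift [132.8, 125.7, 26.0] t 31.57 w 13.8 F [ 1.  -0.8 -1.6]
turn [0.001, -0.022, -0.0] shift [132.8, 221.7, 26.1] t 31.57 w 13.8 F [ 1.  -0.8 -1.6]
top blue top [491. 131.  82.] walls [440.9, 119.0] 13.9 47
scene red top [541. 206.  83.] walls [498.1, 208.1] 84.1 46
scene blue top [494. 133.  82.] walls [452.4, 120.0] 12.8 44
```

carry_out:
  increments:
    - [[0,-0.02,0],[30,20,6],1]
    - [[0,-0.02,0],[65,45,13],1]
    - [[0,-0.02,0],[100,70,20],1]
    - [[0,-0.02,0],[125,95,25],1]
    - [[0,-0.02,0],[133,125,26],1]
    - [[0,-0.02,0],[133,155,26],1]
    - [[0,-0.02,0],[133,180,26],1]
    - [[0,-0.02,0],[133,200,26],1]
    - [[0,-0.02,0],[133,205,26],1]
    - [[0,-0.02,0],[133,205,26],1]

```text
time_s: 32.5
ee_pos: [556.9, 328.1, 251.1]
ee_rot: [-89.8, 0.2, 93.2]
force: [-0.2, -0.0, -1.3]
gripper_width: 13.7
```

```bash
python3 -c "
from rel import *
rel([556,331,63.5],93.5)"
```

```text
turn [-0.003, -0.005, -0.003] shift [3.0, 15.6, 0.6] t 32.5 w 13.7 F [-0.2 -0.  -1.3]
```

carry_out:
  increments:
    - [[0,0,0],[0,6,0],1]
    - [[0,0,0],[0,11,0],1]
    - [[0,0,0],[0,14,0],1]
    - [[0,0,0],[0,15.5,0],1]
    - [[0,0,0],[0,15.5,0],1]
    - [[0,0,0],[0,15.5,0],0.5]
    - [[0,0,0],[0,15.5,0],0.5]
    - [[0,0,0],[0,15.5,0],0.5]
    - [[0,0,0],[0,15.5,0],0.5]
    - [[0,0,0],[0,-25,0],0.5]

```text
time_s: 33.33
ee_pos: [554.7, 327.6, 270.6]
ee_rot: [-89.1, 0.5, 93.2]
force: [-0.5, -0.1, -1.5]
gripper_width: 44.0
```

carry_out:
  increments:
    - [[0,0,0],[0,-60,0],0.4]
    - [[0,0,0],[0,-100,0],0.2]
    - [[0,0,0],[0,-150,0],0]
    - [[0,0,0],[0,-200,0],0]
    - [[0,0,0],[0,-250,0],0]
    - [[0,0,0],[0,-250,0],0]
    - [[0,0,0],[0,-250,0],0]

```text
time_s: 33.92
ee_pos: [556.1, 328.7, 538.2]
ee_rot: [-90.9, -0.4, 93.2]
force: [-0.0, 0.2, 1.4]
gripper_width: 89.1
```

```bash
python3 -c "
from scoops import *
scoops()
from rel import rel
rel([590,-265.5,335],9.8)
im,P,K,M=grab('scene'); cv2.imwrite('pics/s10.png',cv2.resize(im[100:350,140:400],None,fx=2.3,fy=2.3))
im,P,K,M=grab('top'); cv2.imwrite('pics/t10.png',im)
"
```

```text
top yellow top [554. 327.  82.] walls [509.6, 326.7] 2.8 50
top red top [535. 203.  82.] walls [485.5, 209.0] 83.8 38
top blue top [491. 131.  81.] walls [442.3, 119.2] 13.8 48
scene yellow top [558. 328.  83.] walls [515.0, 325.0] 2.7 72
scene red top [541. 207.  83.] walls [498.9, 207.5] 84.4 49
scene blue top [494. 132.  83.] walls [453.5, 121.7] 15.0 40
turn [0.003, 1.456, 0.004] shift [-595.3, 22.5, 0.2] t 34.02 w 90.9 F [ 0.2  1.1 -1.2]
```

View pics/s10.png

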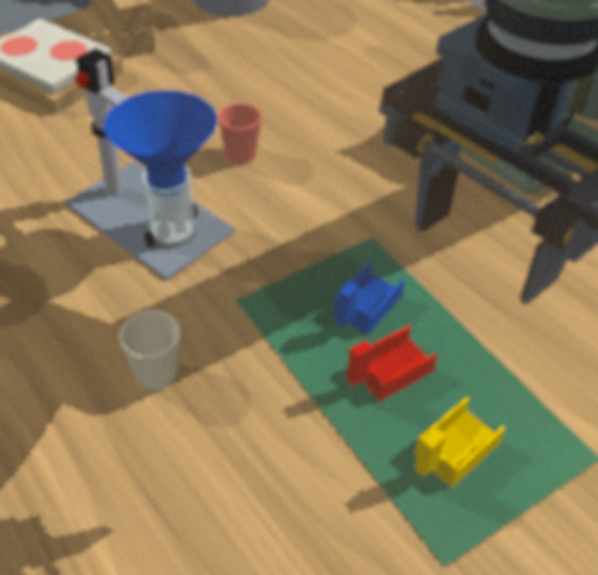

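All three scoops are empty and upright on the mat; no stray pieces in sight. Move toward the head, checking the funnel/jar from above.

carry_out:
  increments:
    - [[0,0.73,0],[-300,10,0],0]
    - [[0,0.73,0],[-300,10,0],0]
    - [[0,0.73,0],[-300,10,0],0]
    - [[0,0.73,0],[-300,10,0],0]
    - [[0,0.73,0],[-300,10,0],0]
    - [[0,0.73,0],[-300,10,0],0]
    - [[0,1.456,0],[-595,22,0],0]
    - [[0,1.456,0],[-595,22,0],0]
    - [[0,1.456,0],[-595,22,0],0]
    - [[0,1.456,0],[-595,22,0],0]

```text
time_s: 34.95
ee_pos: [580.0, -88.7, 510.9]
ee_rot: [-89.9, 0.3, 22.4]
force: [0.5, 0.5, 0.2]
gripper_width: 90.9
```

```bash
python3 -c "
from rel import *
rel([590,-265.5,335],9.8)"
```

```text
turn [-0.001, 0.22, -0.005] shift [-58.1, 4.0, -167.2] t 34.95 w 90.9 F [0.5 0.5 0.2]
```

carry_out:
  increments:
    - [[0,0.22,0],[-45,4,-126],0]
    - [[0,0.22,0],[-45,4,-126],0]
    - [[0,0.22,0],[-45,4,-126],0]
    - [[0,0.22,0],[-45,4,-126],0]
    - [[0,0.22,0],[-45,4,-126],0]
    - [[0,0.22,0],[-45,4,-126],0]

```text
time_s: 35.45
ee_pos: [587.6, -220.3, 507.6]
ee_rot: [-89.9, 0.2, 10.1]
force: [-0.1, 0.8, 0.4]
gripper_width: 91.2
```

```bash
python3 -c "
from rel import *
rel([590,-265.5,335],9.8)
im,P,K,M=grab('wrist')
q=M[:3,:3].T@(np.array([567,-143,100.])-M[:3,3]); u,v=(K@q)[:2]/q[2]; print(u,v)
cv2.imwrite('pics/w11.png',im)
u,v=int(u),max(int(v),60); c=im[max(v-60,0):v+60,u-60:u+60]; cv2.imwrite('pics/w11c.png',cv2.resize(c,None,fx=4.5,fy=4.5,interpolation=2))"
```

```text
turn [-0.002, 0.006, -0.003] shift [-5.6, 0.5, -44.9] t 35.45 w 91.2 F [-0.1  0.8  0.4]
250.5767746761686 103.41241924698659
```

View pics/w11c.png

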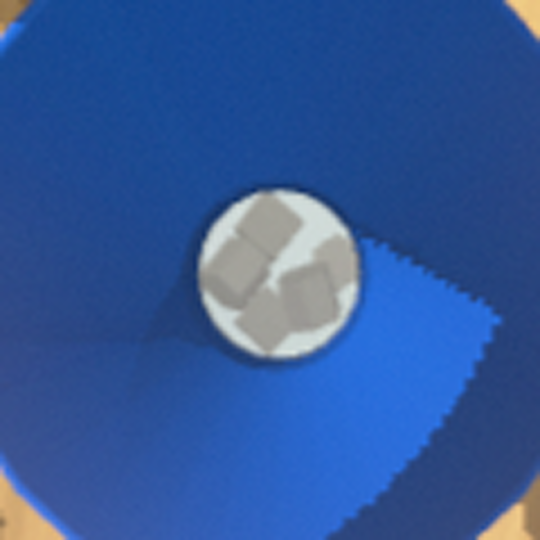

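Looking down the spout, five pieces lie on the jar floor (crop px (270,225),(237,268),(335,262),(308,296),(266,320)) and the cone is empty. All five are in. Now raise.

carry_out:
  increments:
    - [[0,0.005,0],[-5.5,0,-45],0]
    - [[0,0.005,0],[-5.5,0,-45],0]
    - [[0,0.005,0],[-5.5,0,-45],0]
    - [[0,0.005,0],[-5.5,30,-45],0]
    - [[0,0.005,0],[-5.5,60,-45],0]
    - [[0,0.005,0],[-5.5,90,-45],0]
    - [[0,0.005,0],[-5.5,110,-45],0]
    - [[0,0.005,0],[-5.5,117,-45],0]
    - [[0,0.005,0],[-5.5,117,-45],0]
    - [[0,0.005,0],[-5.5,117,-45],0]
  force: 16

```text
time_s: 36.33
ee_pos: [590.5, -264.6, 393.6]
ee_rot: [-90.1, -0.0, 10.0]
force: [0.0, 0.1, 0.8]
gripper_width: 91.3
```

```bash
python3 -c "
from rel import *
rel([590,-265.5,218],9.8)"
```

```text
turn [0.002, 0.003, 0.001] shift [-0.6, 3.6, -0.8] t 36.33 w 91.3 F [0.  0.1 0.8]
```

carry_out:
  increments:
    - [[0,0.003,0],[-0.5,3,-1],0.3]
    - [[0,0.003,0],[-0.5,3,-1],0.7]
    - [[0,0.003,0],[-0.5,3,-1],0.7]
    - [[0,0.003,0],[-0.5,3,-1],0.7]
    - [[0,0.003,0],[-0.5,3,-1],0.7]
    - [[0,0.003,0],[-0.5,3,-1],0.7]
    - [[0,0.003,0],[-0.5,3,-1],0.7]
    - [[0,0.003,0],[-0.5,3,-1],0.7]
    - [[0,0.003,0],[-0.5,3,-1],0.7]
    - [[0,0.003,0],[-0.5,3,-1],0.7]
  force: 25

```text
time_s: 37.17
ee_pos: [590.1, -266.8, 389.6]
ee_rot: [-90.1, -0.1, 9.7]
force: [3.0, 0.9, -0.6]
gripper_width: 39.2
```

carry_out:
  increments:
    - [[0,0,0],[0,0,0],0.7]
    - [[0,0,0],[0,-4,0],0.7]
    - [[0,0,0],[0,-9,0],0.7]
    - [[0,0,0],[0,-14,0],0.7]
    - [[0,0,0],[0,-19,0],0.7]
    - [[0,0,0],[0,-24,0],0.7]
    - [[0,0,0],[0,-29,0],0.7]
    - [[0,0,0],[0,-34,0],0.7]
    - [[0,0,0],[0,-38,0],0.7]
    - [[0,0,0],[0,-40,0],0.7]

```text
time_s: 38.0
ee_pos: [590.4, -267.0, 427.7]
ee_rot: [-90.0, 0.0, 9.7]
force: [4.7, -2.0, -11.1]
gripper_width: 39.9
```

carry_out:
  increments:
    - [[0,0,0],[0,-1.5,0],0.7]
    - [[0,0,0],[0,-1.5,0],0.7]
    - [[0,0,0],[0,-1.5,0],0.7]

```text
time_s: 38.25
ee_pos: [590.3, -266.9, 429.4]
ee_rot: [-90.0, 0.0, 9.7]
force: [5.1, -0.7, -8.4]
gripper_width: 39.0
```

carry_out:
  increments:
    - [[0,0,0],[0,0,0],0.42]
    - [[0,0,0],[0,0,0],0.42]
    - [[0,0,0],[0,0,0],0.42]
    - [[0,0,0],[0,0,0],0.42]
    - [[0,0,0],[0,0,0],0.42]

```text
time_s: 38.67
ee_pos: [589.6, -266.8, 430.9]
ee_rot: [-90.0, 0.1, 9.7]
force: [3.1, -0.6, -2.8]
gripper_width: 52.6
```

Run:
```python
from seg import *
print(env.state()["gripper_width"])
im,P,K,M=grab("wrist"); mk=masks(im)
Hd=np.array([588,-265]); a=np.radians(9.8); ex=np.array([np.cos(a),np.sin(a)])
q=P[mk["red"]&(np.hypot(P[...,0]-612,P[...,1]+262)<35)&(P[...,2]>200)]; 
if len(q): print("red",len(q),((q[:,:2]-Hd)@ex).max(),np.median(q,0))
q=P[mk["blue"]&(P[...,2]>150)]; print("rim",np.nanpercentile(q[:,2],[50,90,97,99]))
cv2.imwrite("pics/w12.png",im[150:])
```

```text
52.6213772993515
red 403 28.54858015985264 [ 611.72394033 -259.41285314  256.17593739]
rim [212.73022395 231.50935302 233.81419996 234.44673008]
```

View pics/w12.png

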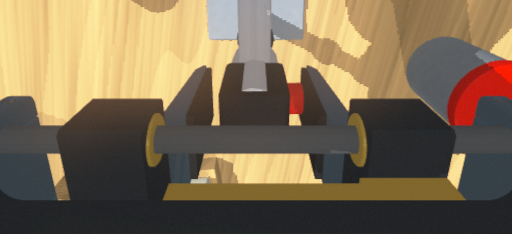

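Button stands proud (px 295,98), rim at 234 mm: locked up. Retreat and recheck.

carry_out:
  increments:
    - [[0,0,0],[0,0,0],0]
    - [[0,0,0],[0,0,0],0]
    - [[0,0,0],[0,0,0],0]
    - [[0,0,0],[0,0,0],0]
    - [[0,0,0],[0,-30,0],0]
    - [[0,0,0],[0,-70,0],0]
    - [[0,0,0],[0,-110,0],0]
    - [[0,0,0],[0,-140,0],0]
    - [[0,0,0],[0,-140,0],0]
    - [[0,0,0],[0,-140,0],0]

```text
time_s: 39.55
ee_pos: [589.2, -266.5, 573.4]
ee_rot: [-90.2, -0.2, 9.7]
force: [0.1, 0.7, -0.2]
gripper_width: 91.0
```

Run:
```python
from scoops import *
from rel import rel
rel([590,-265.5,398],9.8)
im,P,K,M=grab("wrist"); mk=masks(im)
Hd=np.array([588,-265]); a=np.radians(9.8); ex=np.array([np.cos(a),np.sin(a)])
q=P[mk["red"]&(np.hypot(P[...,0]-612,P[...,1]+262)<35)&(P[...,2]>200)]
print("red",len(q),np.percentile((q[:,:2]-Hd)@ex,[50,98]),np.median(q,0))
q=P[mk["blue"]&(P[...,2]>150)]; print("rim",np.nanpercentile(q[:,2],[90,97,99]))
cv2.imwrite("pics/w13.png",im)
scoops()
```

```text
turn [0.004, -0.002, 0.003] shift [0.9, 3.4, 0.9] t 39.55 w 91.0 F [ 0.1  0.7 -0.2]
red 95 [24.08582202 28.11603525] [ 612.15966734 -261.5155562   256.79673646]
rim [230.79818362 233.64052517 234.42412745]
top yellow top [554. 328.  82.] walls [510.4, 326.6] 3.3 49
top red top [536. 203.  82.] walls [485.2, 208.7] 84.1 40
top blue top [491. 132.  82.] walls [441.1, 118.9] 13.5 48
scene yellow top [558. 328.  83.] walls [514.9, 324.8] 2.6 73
scene red top [541. 206.  83.] walls [498.4, 208.3] 85.2 45
scene blue top [494. 132.  83.] walls [450.4, 120.0] 13.6 37
```

View pics/w13.png

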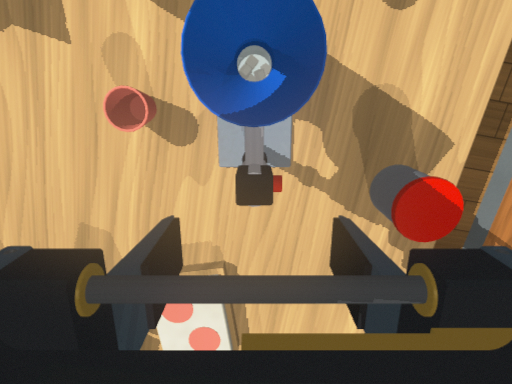

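The button is out (28 mm; px (277,184)), the funnel is up, the pieces are visible in the jar below (px (255,63)), and nothing is touched. Handing in.

```bash
python3 -c "
from workcell import env
print(env.job_done(), env.state()['time_s'])"
```

```text
the job is handed in; nothing more can be done
the job is handed in; nothing more can be done
```

I finished the whole sequence and handed the job in at about 40 s on the robot's clock. No verdict was reported, so what follows rests on my own last checks.

- **Funnel down:** I pinched the button, slid the lock head down to the next hole and let go. The rim then measured 195 mm and the button stood out.
- **Pouring:** five pieces were present: two in the blue scoop, one in the red and two in the yellow. I poured each scoop through the funnel. A look straight down the spout showed all five on the jar floor, with the cone empty and no strays.
- **Scoops:** all three stand upright and empty on the mat. The blue one was knocked about 3 cm aside and turned after I set it down. It stayed upright on the mat, so I left it there.
- **Funnel up:** I raised the head and locked it again. The rim measured about 234.4 mm against the nominal 235 mm, which is within the play of the lock. The button face was about 28 mm out, and the gripper is open and clear of everything.
- **Cups:** neither looked disturbed in the views I had, but I did not re-measure their positions at the end.

No check failed or disagreed beyond the 2 to 5 mm differences between the two fixed cameras.

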